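# Fetch the sauce ladle from the back of a crowded hook

## Task

The flat-bottomed sauce ladle hangs at the very back of a crowded hook under the wire shelf, behind a skimmer and a slotted turner. Hang the skimmer and the turner over on the empty hook, then bring the ladle to the small steel sauce pot and lower it in gently, cup down, so that it stands in the pot with its handle sticking out. Drop nothing, keep the pot standing where it is, and leave the whisk and the other things on the table alone.

Things in the scene. Friction and masses are not known exactly. Their poses are not given: they have to be found in the camera images.
- ladle: steel sauce ladle, 190 mm long, 0.10-0.17 kg, rearmost on the crowded hook. Origin: centre of its hanging eye, a good place to grip (36 mm across y); z up the handle, y across, x square to its face. Eye: closed loop of 5 mm rod, outside 36 wide x 46 tall, inside 26 x 36; hanging, its centre is 15 mm below the prong's axis. Handle 18 mm wide, 4 thick.
- ladle_cup (a point): centre of the ladle's round, flat-bottomed cup, 135 mm below the ladle's origin; cup 64 mm across (y, z), 28 mm deep along x, so its lowest edge is 167 mm below the ladle's origin. Hanging, it leans less than 3 degrees
- skimmer: steel skimmer: flat perforated disc 80 mm across, 208 mm long in all, 0.08-0.13 kg, before the ladle. Origin: centre of its hanging eye, a good place to grip (36 mm across y); z up the handle, y across, x square to its face. Eye: closed loop of 5 mm rod, outside 36 wide x 46 tall, inside 26 x 36; hanging, its centre is 15 mm below the prong's axis. 
- turner: steel slotted turner: flat blade 70 x 78 mm, 205 mm long in all, 0.09-0.14 kg, before the ladle. Origin: centre of its hanging eye, a good place to grip (36 mm across y); z up the handle, y across, x square to its face. Eye: closed loop of 5 mm rod, outside 36 wide x 46 tall, inside 26 x 36; hanging, its centre is 15 mm below the prong's axis. 
- whisk: balloon whisk hanging alone on the third hook, 200 mm long, balloon 50 mm across; leave it there. Origin: centre of its hanging eye, the same eye as the others
- hook_full: the crowded peg hook: ladle 34 mm from its root, then turner and skimmer in either order, 32-36 mm apart. Origin: root of the prong's axis at the rail's face, 220 to 228 mm above the table; y runs along the rail, z up. The prong, a level 6 mm rod, points along the hook's own -x to 127 mm, then turns up: its tip, at 138 mm, reaches 15 mm above the axis. Fixed.
- hook_spare: the empty peg hook on the same rail, parallel to the crowded one; hooks are 104 mm or more apart. Origin: root of the prong's axis at the rail's face, 220 to 228 mm above the table; y runs along the rail, z up. The prong, a level 6 mm rod, points along the hook's own -x to 127 mm, then turns up: its tip, at 138 mm, reaches 15 mm above the axis. Fixed.
- overshelf: wire shelf on posts at the table's back, 560 mm long (y), 163 deep, fixed. Origin: on the table under the middle of the hook rail's front face; x points away from the robot. Its underside is 309 mm up and its front edge juts 18 mm out over the hooks, so a gripper coming straight down on the rearmost utensil meets it: lean the gripper back towards the robot. Nothing hangs over the space before it
- pot: round straight-sided steel sauce pot standing open on the table, 110 mm across outside, 104 inside, 120 tall, inner floor 4 mm above the table, 0.7 kg, loose. Origin: centre of its underside
- shaker: flour shaker 70 mm across, 96 mm tall, standing on the wooden board at the robot's left; origin at its foot
- scraper: dough scraper, 130 x 95 mm, lying on the wooden board; origin under its blade
- tongs: steel tongs 235 mm long and 20 mm high lying on the table to the right in front; origin mid-length, on the table
- oil: amber oil bottle 68 mm across, 190 mm tall, standing at the back right; origin at its foot
- squeeze: white squeeze bottle 60 mm across, 185 mm tall, standing at the left, beyond the board; origin at its foot
There are look-alikes about, which are no part of the job. Leave any blue or purple look-alike of the pot alone.

How it is judged:
On the way, in this order (a step that is already met when the one before it is completed fails the run):
1. the skimmer and the turner both hang by their eyes on the spare hook, let go (x of skimmer in the frame of hook_spare between -0.128 and -0.008 m and y of skimmer in the frame of hook_spare between -0.012 and 0.012 m and z of skimmer in the frame of hook_spare between -0.02 and -0.006 m and linear speed of each of skimmer, turner below 0.2 m/s and contact force between each of skimmer, turner and the fingers below 0.1 N and x of turner in the frame of hook_spare between -0.128 and -0.008 m and y of turner in the frame of hook_spare between -0.012 and 0.012 m and z of turner in the frame of hook_spare between -0.02 and -0.006 m), for 0.2 s.
2. the ladle stands cup down in the sauce pot, let go (horizontal distance between ladle_cup and pot below 0.045 m and z of ladle_cup in the frame of pot below 0.05 m and z of ladle in the frame of pot above 0.125 m and linear speed of ladle below 0.08 m/s and contact force between ladle and the fingers below 0.1 N), for 0.2 s.
At the end, for the whole second after the job is handed in: Skimmer and turner hang by their eyes on the spare hook (eye centre 8-128 mm along, 12 mm sideways, 6-20 mm below the prong); the ladle stands in the pot, cup within 45 mm of its axis, under 50 mm up, eye over 125 mm up; all let go and still; pot upright (0.1 rad), moved under 30 mm (all of step 1 and all of step 2 and angle between pot's own z axis and vertical below 0.1 rad and distance of pot from where it was at the start of the episode below 0.03 m); the robot touches nothing.
It fails at once if a utensil is dropped (its eye is below 100 mm) (height (world z) of any of ladle, skimmer, turner below 0.1 m).
It fails at once if the ladle is dropped or thrown into the pot (cup below the rim and over the floor, faster than 0.8 m/s) (horizontal distance between ladle_cup and pot below 0.055 m and z of ladle_cup in the frame of pot below 0.12 m and linear speed of ladle above 0.8 m/s).
It fails at once if the pot is tipped by more than 0.35 rad or shoved more than 40 mm (angle between pot's own z axis and vertical above 0.35 rad or distance of pot from where it was at the start of the episode above 0.04 m).
It fails at once if the whisk is moved by more than 40 mm or another thing by more than 30 mm (distance of whisk from where it was at the start of the episode above 0.04 m or distance of any of shaker, scraper, tongs, oil, squeeze from where it was at the start of the episode above 0.03 m).
It also fails if it takes over 72 s, if anything falls off the work surface, if the arm or the gripper's body presses on something with over 40 N, if the wrist force passes 120 N, or if a joint passes its speed limit or range.

## Robot

A 7-joint arm with a two-finger parallel gripper is mounted at the origin on the work surface. World frame = base frame: x ahead of the robot, y to its left, z up, the work surface at z = 0. Lengths are in m, angles in rad, forces in N, time in s.
With the tool pointing down it reaches from about 0.425 to 0.875 m from the base axis. Payload 4.7 kg.
Tool frame: the origin (TCP) lies midway between the tips of the shut fingers; the grasp point (between the pads) lies grip_depth behind it (grip_depth is the distance from the TCP to the grasp point, in m); z points along the fingers, y is the direction in which the jaws open and shut (so a half turn about z gives the same grasp; the last joint's range is limited). The gripper opens to 87 mm and grips with 3 to 60 N. Pads are 19 mm wide; open, the fingers measure 117 mm over their backs; the gripper's body (75 mm by 190 mm) begins 51 mm behind the grasp point.
Start: joints at [1.214, 0.321, -0.07, 1.45, 0.023, 1.371, -0.057], TCP at [0.236, -0.606, 0.223] pointing down, gripper open.
Joint ranges: [-2.86, 2.86], [-0.3, 2.09], [-1.38, 1.24], [0.06, 2.45], [-1.56, 4.7], [0.09, 2.05], [-2.69, 2.69]. Speed limits (rad/s): [2.57, 2.57, 3.14, 3.14, 3.14, 3.14, 3.14].

## Interface

Orientations are given as a unit quaternion [w, x, y, z].
In Python, from station import observe, snapshot, sign_off, grip_depth gives the robot as it stands.
- The arm moves only by the tool carry_out, never from a script. Its argument "motion" is a list of rows, each an object of numbers: "x", "y", "z": the shift along the tool's x, y, z in m; "ax", "ay", "az": the turn, a rotation vector about the tool's x, y, z in degrees. In form: [{"x": .., "y": .., "z": .., "ax": .., "ay": .., "az": ..}, ...]. A call has exactly 8 rows; each row is the pose to reach, as a shift and turn from the pose measured when the call began, along the tool's axes at that moment; what a row does not reach only later rows make up. A row lasts 1/10 s, in which the tool goes at most 50 mm and 8.59 degrees, less where a joint would pass 70% of its speed; a pose out of reach is approached as far as the arm can. A call with a gripper value outside its range is refused whole. "gripper" is the opening, from 0 (shut) to 1 (fully open), set as the call begins (left out, the last holds). The fingers move at their own pace and stop on an object; "grip_force" is the grip in N (left out, the last holds). Time passes only in rows, so rows that repeat a pose let the fingers close, or fill a call up. It gives the time, the measured TCP pose, the force and the opening at its end, in the units of the state.
- observe(): the state, without advancing time (a new reading comes with each control period).
- snapshot(name): name is "scene" or "side" or "wrist"; returns a dict with "color" (420x560x3 uint8, red, green, blue), "z_map" (420x560 float32, m along the optical axis (not along the pixel's ray), 0 where there is no reading), "fx", "fy", "cx", "cy" (pixels), "R" (3x3) and "t" (3): a world point X has camera coordinates R X + t. Camera axes: x right, y down, z forward; pixel columns grow to the right and rows downward; lengths in m; the calibration is good to about 2 mm. A picture is of the moment at which its call begins.
- sign_off(): hands the job in, once; it reports no verdict.
The state is a dict: "time": time; "qpos": joint angles; "joint_velocities": joint speeds; "effort": joint torques, N m; "tcp_pos": TCP position; "ee_rot": TCP orientation; "ft_force": force on the tool from outside, world axes, zero at the start; "wrist_torque": the same for the moment, N m; "finger_gap": finger opening in m.
Only numpy, scipy, OpenCV 4.12 (cv2) and the standard library are available. Lean on these libraries where they do the work, as an engineer would, in place of code of your own. Each camera call takes 0.05 s, during which the arm holds its last target. There are 200 camera calls.

## Working session

There is one attempt and no reset: what is moved stays moved. The work goes in short steps, Python scripts to look and compute and a tool call to move; the robot and the scene stay as the last step left them, time stands still between calls to the robot, and variables do not carry over. Pictures are saved under pics/ and viewed, about 8 in all and at most 12, crops included, and the job is handed in when it is done.

Besides the shell and the picture viewer there is one more tool, called after ">>>" in YAML: its name, and indented under it one key for each argument. carry_out: Moves the arm, as the interface text tells. Its arguments: {"type":"object","properties":{"motion":{"type":"array"},"gripper":{"type":"number"},"grip_force":{"type":"number"}},"required":["motion"]}

```bash
mkdir -p pics; ls; cat > h.py <<'E'
import numpy as np,cv2
from station import observe,snapshot,sign_off,grip_depth
def save(s,n,box=None,k=1):
    im=s["color"][:,:,::-1]
    if box: im=im[box[1]:box[3],box[0]:box[2]]
    cv2.imwrite(f"pics/{n}.png",cv2.resize(im,None,fx=k,fy=k,interpolation=cv2.INTER_CUBIC))
def cloud(s):
    z=s["z_map"];v,u=np.indices(z.shape)
    P=np.stack([(u-s["cx"])/s["fx"]*z,(v-s["cy"])/s["fy"]*z,z],-1)
    W=(P-s["t"])@s["R"]; W[z==0]=np.nan
    return W
def proj(s,X):
    c=np.atleast_2d(X)@s["R"].T+s["t"]; return np.c_[s["fx"]*c[:,0]/c[:,2]+s["cx"],s["fy"]*c[:,1]/c[:,2]+s["cy"]]
E
python3 - <<'E'
from h import *
print(grip_depth,observe())
im=[]
for n in("scene","side"):
    s=snapshot(n); np.save(f"{n}.npy",s,allow_pickle=True); im.append(s["color"][:,:,::-1])
    print(n,s["fx"],s["R"].round(3).tolist(),s["t"].round(3), -s["R"].T@s["t"])
    save(s,n,k=1.4)
E
```

```text
pics
0.0187 {'time': 0.0, 'qpos': array([ 1.21407697,  0.32184596, -0.07010809,  1.45168337,  0.02260689,
        1.37077817, -0.05688926]), 'joint_velocities': array([-0.00021427,  0.00091451, -0.00125958, -0.00027267, -0.00085429,
        0.00096057, -0.0015603 ]), 'effort': array([ 9.25268387e-05, -4.91286957e+01, -4.03928999e-01, -3.12523592e+01,
       -6.39208616e-02,  4.37513762e-02,  1.88769641e-04]), 'tcp_pos': array([ 0.23531102, -0.60531851,  0.22144258]), 'ee_rot': array([-9.36983660e-04,  9.82854358e-01,  1.84381082e-01, -2.25058954e-04]), 'ft_force': array([ 0.29618818,  0.36283594, -0.32470653]), 'wrist_torque': array([ 0.01671797, -0.03721817,  0.00628405]), 'finger_gap': 0.087133674594889}
scene 459.65670927159493 [[0.994, 0.104, 0.017], [0.084, -0.681, -0.728], [-0.064, 0.725, -0.685]] [-0.473  0.096  1.277] [ 0.54369015 -0.81160885  0.95378545]
side 477.4056171493879 [[-0.917, -0.399, -0.001], [-0.252, 0.582, -0.773], [0.31, -0.709, -0.634]] [0.452 0.239 1.188] [0.10715718 0.88373251 0.93847486]
```

View pics/scene.png

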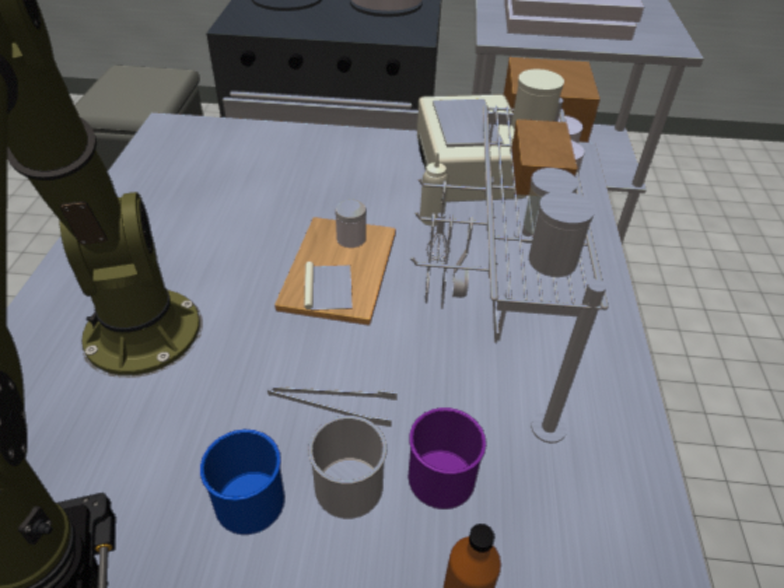

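View pics/side.png

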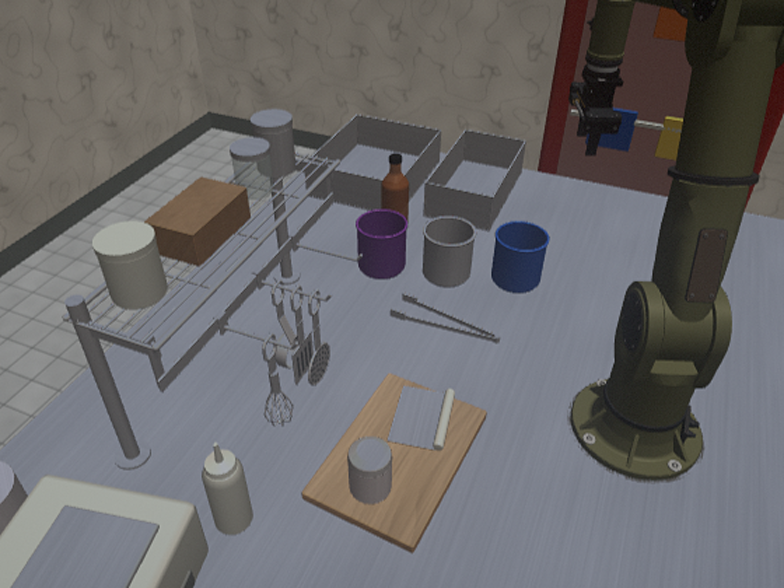

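```bash
python3 - <<'E'
from h import *
a=np.load("scene.npy",allow_pickle=True).item();b=np.load("side.npy",allow_pickle=True).item()
A=cv2.resize(a["color"][120:230,280:370,::-1],None,fx=4,fy=4.9,interpolation=2)
A=cv2.resize(a["color"][115:225,285:375,::-1],None,fx=4,fy=4,interpolation=2)
B=cv2.resize(b["color"][160:270,150:260,::-1],None,fx=4,fy=4,interpolation=2)
cv2.imwrite("pics/c1.png",np.hstack([A,B])) 
for n,s in(("a",a),("b",b)):
    W=cloud(s)
    # rod heights 0.2..0.24 points
    m=(W[...,2]>.205)&(W[...,2]<.245)&(W[...,0]>.35)&(W[...,0]<1.1)&(abs(W[...,1])<.4)
    P=W[m];print(n,len(P))
    H,xe,ye=np.histogram2d(P[:,0],P[:,1],bins=[np.arange(.4,1.0,.02),np.arange(-.4,.4,.02)])
    for i,r in enumerate(H):
        if r.sum(): print(round(xe[i],2),{round(ye[j],2):int(r[j]) for j in np.nonzero(r)[0]})
# grey pot by ray: rim via cloud
W=cloud(a);hsv=cv2.cvtColor(a["color"],cv2.COLOR_RGB2HSV)
m=(W[...,2]>.112)&(W[...,2]<.128)
v,u=np.nonzero(m);k=(u>215)&(u<280)&(v>290)&(v<375)
P=W[v[k],u[k]];
M=np.c_[2*P[:,:2],np.ones(len(P))];c=np.linalg.lstsq(M,(P[:,:2]**2).sum(1),rcond=None)[0];print("pot",c[:2],np.sqrt(c[2]+c[:2]@c[:2]),len(P))
W=cloud(b);m=(W[...,2]>.112)&(W[...,2]<.128);v,u=np.nonzero(m);k=(u>300)&(u<341)&(v>150)&(v<210)
P=W[v[k],u[k]];
M=np.c_[2*P[:,:2],np.ones(len(P))];c=np.linalg.lstsq(M,(P[:,:2]**2).sum(1),rcond=None)[0];print("pot",c[:2],np.sqrt(c[2]+c[:2]@c[:2]),len(P))
E
```

```text
a 769
0.5 {np.float64(0.0): 1, np.float64(0.12): 1, np.float64(0.24): 3}
0.52 {np.float64(0.0): 25, np.float64(0.12): 25, np.float64(0.24): 19}
0.54 {np.float64(0.0): 20, np.float64(0.1): 8, np.float64(0.12): 29, np.float64(0.14): 6, np.float64(0.24): 14, np.float64(0.26): 1}
0.56 {np.float64(0.0): 19, np.float64(0.12): 20, np.float64(0.22): 10, np.float64(0.24): 24, np.float64(0.26): 2}
0.58 {np.float64(0.0): 24, np.float64(0.1): 3, np.float64(0.12): 37, np.float64(0.14): 6, np.float64(0.24): 16}
0.6 {np.float64(0.0): 20, np.float64(0.12): 19, np.float64(0.14): 2, np.float64(0.24): 16}
0.62 {np.float64(0.0): 21, np.float64(0.1): 5, np.float64(0.12): 36, np.float64(0.14): 6, np.float64(0.24): 17}
0.64 {np.float64(-0.16): 11, np.float64(-0.14): 15, np.float64(-0.12): 14, np.float64(-0.1): 17, np.float64(-0.08): 5, np.float64(0.0): 23, np.float64(0.02): 1, np.float64(0.12): 15, np.float64(0.24): 14, np.float64(0.26): 1}
0.66 {np.float64(-0.16): 21, np.float64(-0.14): 8, np.float64(-0.12): 3, np.float64(0.24): 1, np.float64(0.26): 2}
0.76 {np.float64(-0.16): 73, np.float64(-0.14): 9}
0.
[... 1199 characters left out ...]
.14): 66, np.float64(0.16): 44, np.float64(0.18): 52, np.float64(0.2): 51, np.float64(0.22): 54, np.float64(0.24): 69, np.float64(0.26): 83, np.float64(0.28): 59, np.float64(0.3): 65, np.float64(0.32): 66, np.float64(0.34): 65, np.float64(0.36): 68}
0.66 {np.float64(-0.16): 3, np.float64(-0.14): 3, np.float64(-0.12): 4, np.float64(-0.1): 2, np.float64(-0.08): 2, np.float64(-0.06): 3, np.float64(-0.02): 1, np.float64(0.02): 2, np.float64(0.08): 2, np.float64(0.2): 1, np.float64(0.24): 7, np.float64(0.26): 2}
0.76 {np.float64(-0.16): 4, np.float64(-0.14): 46}
0.78 {np.float64(-0.14): 19}
pot [ 0.45372487 -0.29288167] 0.05452702248176943 544
pot [ 0.45172375 -0.28860323] 0.05464173446481154 227
```

View pics/c1.png

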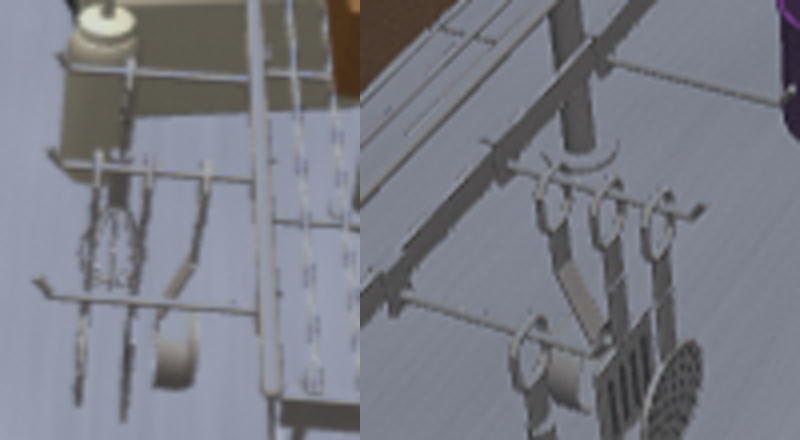

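```bash
cat >> h.py <<'E'
from scipy.spatial.transform import Rotation as Ro
def Rt(lean,yaw=0):
    t=np.radians(lean);c,s=np.cos(t),np.sin(t)
    return Ro.from_euler('z',yaw,degrees=True)*Ro.from_matrix(np.array([[c,0,s],[0,-1,0],[s,0,-c]]))
def plan(steps):  # steps: (grasp point xyz, lean[,yaw]); shift and turn, each from the one before
    o=observe();q=o["ee_rot"];R0=Ro.from_quat([*q[1:],q[0]]);p0=o["tcp_pos"]
    print("t",round(o["time"],2),"gp",(p0-R0.apply([0,0,grip_depth])).round(4),"z",R0.apply([0,0,1]).round(3),"y",R0.apply([0,1,0]).round(3),"gap",round(o["finger_gap"],4),"F",o["ft_force"].round(1))
    for g,l,*y in steps:
        R=Rt(l,*y);p=np.array(g)+R.apply([0,0,grip_depth])
        print("mm",(R0.inv().apply(p-p0)*1000).round(1),"deg",(R0.inv()*R).as_rotvec(degrees=True).round(2))
        R0,p0=R,p
E
python3 - <<'E'
from h import *
for n in("scene","side"):
    s=np.load(n+".npy",allow_pickle=True).item();W=cloud(s)
    ok=np.isfinite(W[...,2]);print(n)
    for nm,y0 in(("spare",.01),("full",.13),("whisk",.25)):
        m=ok&(abs(W[...,1]-y0)<.022)&(W[...,0]>.515)&(W[...,0]<.63)&(W[...,2]>.213)&(W[...,2]<.233)
        P=W[m]
        for _ in range(4):
            k=np.polyfit(P[:,0],P[:,1],1);r=P[:,1]-np.polyval(k,P[:,0]);P=P[abs(r)<.004]
        m2=ok&(abs(W[...,1]-np.polyval(k,W[...,0]))<.006)&(W[...,0]>.49)&(W[...,2]>.215)&(W[...,2]<.25)&(W[...,0]<.66)
        print(nm,k.round(4),"y@.58",np.polyval(k,.58).round(4),"z",np.percentile(P[:,2],[5,50,95]).round(4),"xmin",np.nanmin(W[m2][:,0]).round(4),"ztop",W[m2&(W[...,0]<.53)][:,2].max().round(4) if 0 else "")
        # rings: points below prong
        m=ok&(abs(W[...,1]-y0)<.03)&(W[...,0]>.5)&(W[...,0]<.63)&(W[...,2]>.185)&(W[...,2]<.208)
        Q=W[m]; h,e=np.histogram(Q[:,0],np.arange(.5,.64,.005));print({round(float(e[i]),3):int(h[i]) for i in np.nonzero(h)[0]})
        for c in([.546,.58,.614] if nm=="full" else []):
            q=Q[abs(Q[:,0]-c)<.014]; 
            if len(q):print("  ring",q.mean(0).round(4),len(q),"ymid",((q[:,1].min()+q[:,1].max())/2).round(4))
    m=ok&(W[...,0]>.6)&(W[...,0]<.7)&(abs(W[...,1])<.3)&(W[...,2]>.2)&(W[...,2]<.24)
    print("rail x",np.percentile(W[m][:,0],[2,10,50,90]).round(4))
    m=ok&(W[...,2]>.3)&(W[...,2]<.32)&(W[...,0]>.5)&(W[...,0]<.7)&(abs(W[...,1])<.3)
    print("shelf edge",np.percentile(W[m][:,0],[1,5,20]).round(4),W[m][:,1].min(),W[m][:,1].max())
    b=cv2.inRange(cv2.cvtColor(s["color"],cv2.COLOR_RGB2HSV),(8,90,60),(22,255,255))>0
    m=b&(W[...,2]<.04)&(W[...,2]>-.01);print("board",W[m].min(0).round(3),W[m].max(0).round(3))
    for nm,bx in(("white low",None),):
        m=ok&(W[...,2]>.01)&(W[...,2]<.1)&(W[...,0]>.25)&(W[...,0]<.6)&(abs(W[...,1])<.5)
        H,xe,ye=np.histogram2d(W[m][:,0],W[m][:,1],bins=[np.arange(.25,.65,.05),np.arange(-.5,.55,.05)]);print(ye.round(2)[:-1]);print(H.astype(int))
plan([([.48,.13,.26],20)])
E
```

```text
scene
spare [0.0177 0.0017] y@.58 0.012 z [0.223  0.2264 0.2292] xmin 0.5197 ztop 
{}
full [-0.0256  0.1485] y@.58 0.1337 z [0.2256 0.229  0.2326] xmin 0.5185 ztop 
{0.55: 7, 0.555: 2, 0.58: 8, 0.585: 6, 0.62: 20, 0.625: 1}
  ring [0.5533 0.1285 0.2007] 9 ymid 0.1353
  ring [0.5853 0.1306 0.196 ] 14 ymid 0.1333
  ring [0.622  0.1354 0.1965] 21 ymid 0.1361
whisk [0.0139 0.2456] y@.58 0.2537 z [0.2184 0.2224 0.2276] xmin 0.5192 ztop 
{0.565: 7, 0.57: 6}
rail x [0.6019 0.6105 0.6329 0.6591]
shelf edge [0.6375 0.6394 0.6424] -0.15540112645989632 0.29916450007316947
board [ 0.25  -0.442  0.004] [0.609 0.374 0.036]
[-0.5  -0.45 -0.4  -0.35 -0.3  -0.25 -0.2  -0.15 -0.1  -0.05 -0.    0.05
  0.1   0.15  0.2   0.25  0.3   0.35  0.4   0.45]
[[  0   0 271 351 437   0   0  34   0   0   0 136 198 158 125 111  96  45
    0   0]
 [  0   0 609   8 312   0   0  65   0   0   0 179 209 195 158 203 114  43
    0   0]
 [  0   0  98 128   0   0   0  57   0   0   0 186 209 194 174 412   0   0
    0   0]
 [  0   0   0 391 275 293  25  39   0   0   0 186 218 192 181 211 161  43
    0   0]
 [  0   0   0 528 13
[... 1050 characters left out ...]
65 337 341 238
    0   0]
 [  0   0 210  26 316   0   0  47   0   0   0 129 313 335 399 399 624 330
    0   0]
 [  0   0   3  27  52   0   0  37   0   0   0 124 292 323 235  26 519 279
    0   0]
 [196   0   0  98 179 273   7  30   0   0   0 145 273 319 208 158 377 224
    0   0]
 [210   0   0 226  47 249  30  32   0   0   0   0   4  17  54  84 132  70
    0   0]
 [212   0   0  13  64  66   5  11   0   0   0   0  26  29   0  10   0   0
  243 353]
 [154   0   0  71   5 438   1   0   0   0   0   4 322 210  54 121   0   0
    0 129]]
t 0.1 gp [ 0.2354 -0.6054  0.2403] z [-0.001  0.002 -1.   ] y [ 0.362 -0.932 -0.002] gap 0.087 F [ 0.2  0.2 -0.1]
mm [ 500.5 -594.4  -19.9] deg [-3.81 19.79 21.02]
```

```bash
python3 - <<'E'
from h import *
plan([([.42,-.30,.32],20),([.455,.137,.30],20)])
E
```

```text
t 0.1 gp [ 0.2354 -0.6054  0.2403] z [-0.001  0.002 -1.   ] y [ 0.362 -0.932 -0.002] gap 0.087 F [ 0.2  0.2 -0.1]
mm [ 288.7 -215.5  -80.5] deg [-3.81 19.79 21.02]
mm [  26.  -437.    30.8] deg [0. 0. 0.]
```

>>> carry_out:
  motion:
    - {"x": 0.02,"y": -0.015,"z": -0.03,"ax": 0,"ay": 2,"az": 3}
    - {"x": 0.06,"y": -0.045,"z": -0.06,"ax": -1,"ay": 5,"az": 6}
    - {"x": 0.1,"y": -0.075,"z": -0.08,"ax": -2,"ay": 8,"az": 10}
    - {"x": 0.14,"y": -0.105,"z": -0.08,"ax": -3,"ay": 12,"az": 14}
    - {"x": 0.18,"y": -0.135,"z": -0.08,"ax": -3.5,"ay": 16,"az": 18}
    - {"x": 0.22,"y": -0.165,"z": -0.08,"ax": -3.8,"ay": 19.8,"az": 21}
    - {"x": 0.26,"y": -0.195,"z": -0.08,"ax": -3.8,"ay": 19.8,"az": 21}
    - {"x": 0.289,"y": -0.215,"z": -0.08,"ax": -3.8,"ay": 19.8,"az": 21}
  gripper: 0.72
  grip_force: 20

```text
time: 0.9
tcp_pos: [0.4268, -0.2983, 0.3015]
ee_rot: [0.0, 0.985, -0.0, 0.174]
ft_force: [0.0, -0.7, 0.2]
finger_gap: 0.063
```

```bash
python3 - <<'E'
from h import *
plan([([.455,.137,.30],20)])
E
```

```text
t 0.9 gp [ 0.4204 -0.2983  0.3191] z [ 0.342 -0.    -0.94 ] y [-0.001 -1.    -0.   ] gap 0.063 F [ 0.  -0.7  0.2]
mm [  25.6 -435.4   29.7] deg [ 0.02  0.01 -0.05]
```

Tracking is accurate. On to the hook side.

>>> carry_out:
  motion:
    - {"x": 0.003,"y": -0.03,"z": 0.003}
    - {"x": 0.006,"y": -0.08,"z": 0.006}
    - {"x": 0.01,"y": -0.13,"z": 0.01}
    - {"x": 0.012,"y": -0.18,"z": 0.014}
    - {"x": 0.015,"y": -0.23,"z": 0.018}
    - {"x": 0.018,"y": -0.28,"z": 0.02}
    - {"x": 0.021,"y": -0.325,"z": 0.024}
    - {"x": 0.025,"y": -0.35,"z": 0.03}

```text
schema error: expected keys x, y, z, ax, ay, az
```

>>> carry_out:
  motion:
    - {"x": 0,"y": -0.03,"z": 0}
    - {"x": 0,"y": -0.06,"z": 0}
    - {"x": 0,"y": -0.085,"z": 0}
    - {"x": 0,"y": -0.085,"z": 0}
    - {"x": 0,"y": -0.085,"z": 0}
    - {"x": 0,"y": -0.085,"z": 0}
    - {"x": 0,"y": -0.085,"z": 0}
    - {"x": 0,"y": -0.085,"z": 0}

```text
schema error: expected keys x, y, z, ax, ay, az
```

```bash
python3 - <<'E'
from h import *
plan([([.552,.137,.26],20),([.552,.137,.211],20)])
s=snapshot("wrist");np.save("w1.npy",s,allow_pickle=True);W=cloud(s)
im=s["color"][:,:,::-1].copy()
for X in([.552,.137,.211],[.585,.137,.211],[.621,.138,.211],[.656,.137,.226],[.529,.137,.226],[.656,.014,.224],[.529,.014,.224]):
    u=proj(s,X)[0]; cv2.circle(im,tuple(int(round(a)) for a in u),3,(0,0,255),1)
cv2.imwrite("pics/w1.png",cv2.resize(im,None,fx=1.4,fy=1.4))
print(s["t"],-s["R"].T@s["t"])
ok=np.isfinite(W[...,2])
for y0 in(.014,.137):
    m=ok&(abs(W[...,1]-y0)<.02)&(W[...,0]>.515)&(W[...,0]<.64)&(W[...,2]>.213)&(W[...,2]<.24)
    P=W[m]
    if len(P)>20:
        for _ in range(4):
            k=np.polyfit(P[:,0],P[:,1],1);r=P[:,1]-np.polyval(k,P[:,0]);P=P[abs(r)<.004]
        print(y0,len(P),k,np.polyval(k,.58),np.percentile(P[:,2],[5,50,95]),P[:,0].min())
E
```

```text
t 0.9 gp [ 0.4204 -0.2983  0.3191] z [ 0.342 -0.    -0.94 ] y [-0.001 -1.    -0.   ] gap 0.063 F [ 0.  -0.7  0.2]
mm [ 103.1 -435.5  100.4] deg [ 0.02  0.01 -0.05]
mm [-16.8   0.   46. ] deg [0. 0. 0.]
[-0.29777751  0.47098321  0.45781172] [ 0.44676178 -0.29780795  0.48145876]
```

View pics/w1.png

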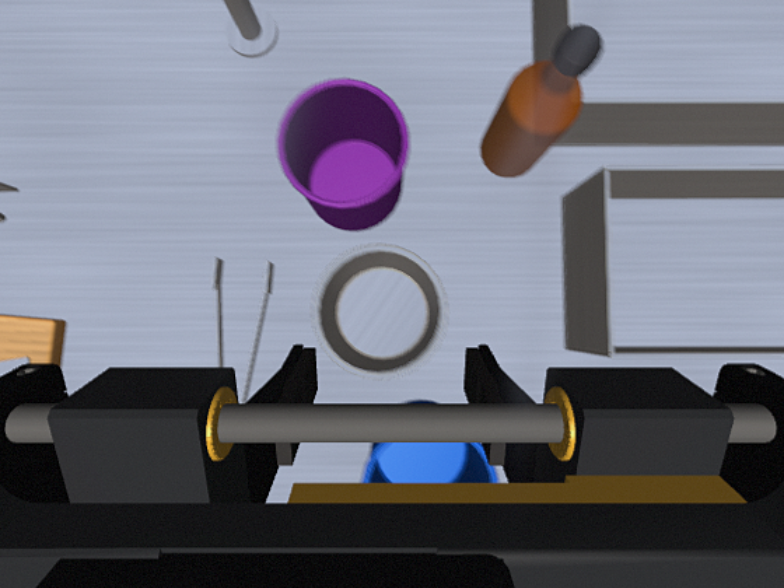

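>>> carry_out:
  motion:
    - {"x": 0.003,"y": -0.03,"z": 0.003,"ax": 0,"ay": 0,"az": 0}
    - {"x": 0.006,"y": -0.08,"z": 0.006,"ax": 0,"ay": 0,"az": 0}
    - {"x": 0.01,"y": -0.13,"z": 0.01,"ax": 0,"ay": 0,"az": 0}
    - {"x": 0.012,"y": -0.18,"z": 0.014,"ax": 0,"ay": 0,"az": 0}
    - {"x": 0.015,"y": -0.23,"z": 0.018,"ax": 0,"ay": 0,"az": 0}
    - {"x": 0.018,"y": -0.28,"z": 0.02,"ax": 0,"ay": 0,"az": 0}
    - {"x": 0.021,"y": -0.325,"z": 0.024,"ax": 0,"ay": 0,"az": 0}
    - {"x": 0.025,"y": -0.37,"z": 0.03,"ax": 0,"ay": 0,"az": 0}

```text
time: 1.75
tcp_pos: [0.486, -0.0337, 0.2763]
ee_rot: [0.0, 0.987, 0.011, 0.163]
ft_force: [0.3, -0.9, -0.1]
finger_gap: 0.0628
```

>>> carry_out:
  motion:
    - {"x": 0,"y": -0.03,"z": 0,"ax": 0,"ay": 0,"az": 0}
    - {"x": 0,"y": -0.05,"z": 0,"ax": 0,"ay": 0,"az": 0}
    - {"x": 0,"y": -0.065,"z": 0,"ax": 0,"ay": 0,"az": 0}
    - {"x": 0,"y": -0.065,"z": 0,"ax": 0,"ay": 0,"az": 0}
    - {"x": 0,"y": -0.065,"z": 0,"ax": 0,"ay": 0,"az": 0}
    - {"x": 0,"y": -0.065,"z": 0,"ax": 0,"ay": 0,"az": 0}
    - {"x": 0,"y": -0.065,"z": 0,"ax": 0,"ay": 0,"az": 0}
    - {"x": 0,"y": -0.065,"z": 0,"ax": 0,"ay": 0,"az": 0}

```text
time: 2.55
tcp_pos: [0.4858, 0.0305, 0.2758]
ee_rot: [0.0, 0.987, 0.01, 0.162]
ft_force: [-0.4, -0.5, -0.3]
finger_gap: 0.0625
```

```bash
python3 - <<'E'
from h import *
plan([([.552,.137,.26],20),([.552,.137,.211],20)])
s=snapshot("wrist");np.save("w1.npy",s,allow_pickle=True);W=cloud(s)
im=s["color"][:,:,::-1].copy()
for X in([.552,.137,.211],[.585,.137,.211],[.621,.138,.211],[.656,.137,.226],[.529,.137,.226],[.656,.014,.224],[.529,.014,.224]):
    u=proj(s,X)[0]; cv2.circle(im,tuple(int(round(a)) for a in u),3,(0,0,255),1)
cv2.imwrite("pics/w2.png",cv2.resize(im,None,fx=1.4,fy=1.4))
ok=np.isfinite(W[...,2])
for y0 in(.014,.137):
    m=ok&(abs(W[...,1]-y0)<.02)&(W[...,0]>.515)&(W[...,0]<.64)&(W[...,2]>.213)&(W[...,2]<.24)
    P=W[m]
    if len(P)>20:
        for _ in range(4):
            k=np.polyfit(P[:,0],P[:,1],1);r=P[:,1]-np.polyval(k,P[:,0]);P=P[abs(r)<.004]
        print(y0,len(P),k,np.polyval(k,.58),np.percentile(P[:,2],[5,50,95]),P[:,0].min())
E
```

```text
t 2.55 gp [0.4798 0.0304 0.2935] z [ 0.321  0.003 -0.947] y [ 0.02  -1.     0.004] gap 0.0625 F [-0.4 -0.5 -0.3]
mm [  60.1 -105.2   55.2] deg [-0.17  1.3   1.13]
mm [-16.8   0.   46. ] deg [0. 0. 0.]
0.014 1199 [0.01037912 0.00877256] 0.01479244795034673 [0.22506523 0.22677309 0.23608866] 0.519706137489263
0.137 1375 [0.01416759 0.12934409] 0.13756129854511182 [0.2266423  0.2293022  0.23483457] 0.5187403013634033
```

View pics/w2.png

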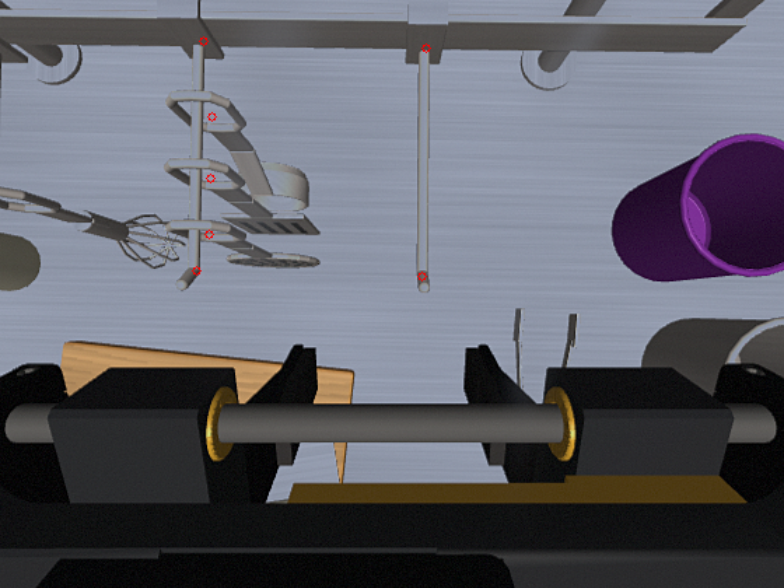

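```bash
python3 - <<'E'
from h import *
plan([([.545,.137,.30],20),([.552,.137,.215],20)])
E
```

```text
t 2.6 gp [0.4798 0.0306 0.2935] z [ 0.321  0.003 -0.947] y [ 0.02  -1.     0.004] gap 0.0622 F [-0.9 -0.4 -0.4]
mm [  66.3 -105.    15.1] deg [-0.18  1.3   1.14]
mm [-22.5   0.   82.3] deg [0. 0. 0.]
```

>>> carry_out:
  motion:
    - {"x": 0.01,"y": -0.02,"z": 0.0,"ax": 0,"ay": 0.5,"az": 0.5}
    - {"x": 0.025,"y": -0.045,"z": 0.005,"ax": -0.2,"ay": 1.3,"az": 1.1}
    - {"x": 0.045,"y": -0.075,"z": 0.01,"ax": -0.2,"ay": 1.3,"az": 1.1}
    - {"x": 0.06,"y": -0.095,"z": 0.015,"ax": -0.2,"ay": 1.3,"az": 1.1}
    - {"x": 0.066,"y": -0.105,"z": 0.015,"ax": -0.2,"ay": 1.3,"az": 1.1}
    - {"x": 0.066,"y": -0.105,"z": 0.015,"ax": -0.2,"ay": 1.3,"az": 1.1}
    - {"x": 0.066,"y": -0.105,"z": 0.015,"ax": -0.2,"ay": 1.3,"az": 1.1}
    - {"x": 0.066,"y": -0.105,"z": 0.015,"ax": -0.2,"ay": 1.3,"az": 1.1}

```text
time: 3.4
tcp_pos: [0.5507, 0.1353, 0.2824]
ee_rot: [0.001, 0.985, -0.001, 0.174]
ft_force: [-0.4, 0.3, -0.4]
finger_gap: 0.0626
```

```bash
python3 - <<'E'
from h import *
plan([([.552,.137,.215],20)])
E
```

```text
t 3.4 gp [0.5443 0.1354 0.3   ] z [ 0.342 -0.002 -0.94 ] y [-0.002 -1.     0.001] gap 0.0626 F [-0.4  0.3 -0.4]
mm [-21.8  -1.8  82.5] deg [ 0.1   0.01 -0.06]
```

>>> carry_out:
  motion:
    - {"x": -0.003,"y": -0.001,"z": 0.012,"ax": 0,"ay": 0,"az": 0}
    - {"x": -0.007,"y": -0.002,"z": 0.028,"ax": 0,"ay": 0,"az": 0}
    - {"x": -0.012,"y": -0.002,"z": 0.045,"ax": 0,"ay": 0,"az": 0}
    - {"x": -0.016,"y": -0.002,"z": 0.06,"ax": 0,"ay": 0,"az": 0}
    - {"x": -0.02,"y": -0.002,"z": 0.074,"ax": 0,"ay": 0,"az": 0}
    - {"x": -0.022,"y": -0.002,"z": 0.082,"ax": 0,"ay": 0,"az": 0}
    - {"x": -0.022,"y": -0.002,"z": 0.0825,"ax": 0,"ay": 0,"az": 0}
    - {"x": -0.022,"y": -0.002,"z": 0.0825,"ax": 0,"ay": 0,"az": 0}

```text
time: 4.2
tcp_pos: [0.5585, 0.1372, 0.1976]
ee_rot: [0.001, 0.985, -0.001, 0.174]
ft_force: [-0.2, 0.4, -0.2]
finger_gap: 0.0625
```

>>> carry_out:
  motion:
    - {"x": 0,"y": 0,"z": 0,"ax": 0,"ay": 0,"az": 0}
    - {"x": 0,"y": 0,"z": 0,"ax": 0,"ay": 0,"az": 0}
    - {"x": 0,"y": 0,"z": 0,"ax": 0,"ay": 0,"az": 0}
    - {"x": 0,"y": 0,"z": 0,"ax": 0,"ay": 0,"az": 0}
    - {"x": 0,"y": 0,"z": 0,"ax": 0,"ay": 0,"az": 0}
    - {"x": 0,"y": 0,"z": 0,"ax": 0,"ay": 0,"az": 0}
    - {"x": 0,"y": 0,"z": 0,"ax": 0,"ay": 0,"az": 0}
    - {"x": 0,"y": 0,"z": 0,"ax": 0,"ay": 0,"az": 0}
  gripper: 0.2
  grip_force: 20

```text
time: 5.0
tcp_pos: [0.5586, 0.1373, 0.1979]
ee_rot: [0.001, 0.985, -0.001, 0.174]
ft_force: [-0.5, 0.6, 1.8]
finger_gap: 0.0356
```

```bash
python3 - <<'E'
from h import *
plan([([.552,.137,.236],20),([.48,.136,.236],20)])
s=snapshot("wrist");save(s,"w3",k=1.4);np.save("w3.npy",s,allow_pickle=True)
E
```

```text
t 5.0 gp [0.5522 0.1373 0.2154] z [ 0.343 -0.001 -0.939] y [-0.002 -1.     0.001] gap 0.0356 F [-0.5  0.6  1.8]
mm [  6.8   0.3 -19.4] deg [ 0.08 -0.04 -0.07]
mm [-67.7   1.  -24.6] deg [0. 0. 0.]
```

View pics/w3.png

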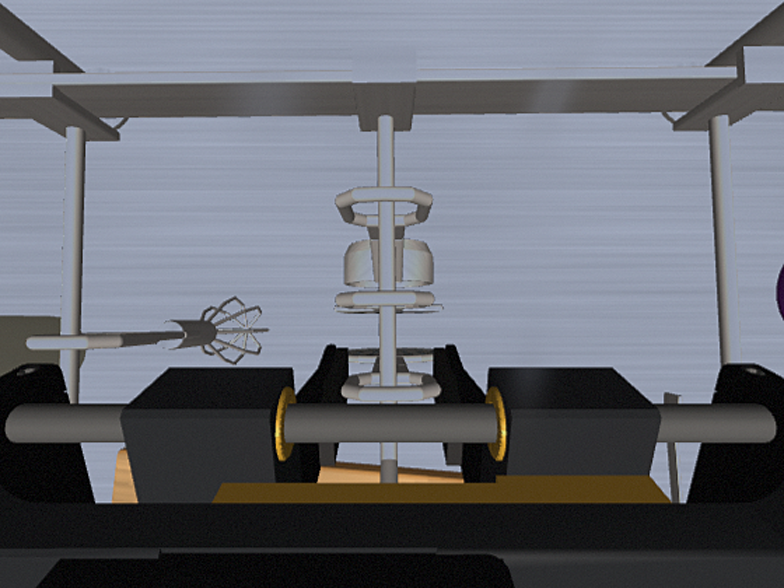

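>>> carry_out:
  motion:
    - {"x": 0.001,"y": 0,"z": -0.003,"ax": 0,"ay": 0,"az": 0}
    - {"x": 0.003,"y": 0,"z": -0.008,"ax": 0,"ay": 0,"az": 0}
    - {"x": 0.005,"y": 0,"z": -0.014,"ax": 0,"ay": 0,"az": 0}
    - {"x": 0.007,"y": 0,"z": -0.0195,"ax": 0,"ay": 0,"az": 0}
    - {"x": 0.007,"y": 0,"z": -0.0195,"ax": 0,"ay": 0,"az": 0}
    - {"x": 0.003,"y": 0,"z": -0.021,"ax": 0,"ay": 0,"az": 0}
    - {"x": -0.004,"y": 0,"z": -0.0235,"ax": 0,"ay": 0,"az": 0}
    - {"x": -0.013,"y": 0,"z": -0.027,"ax": 0,"ay": 0,"az": 0}

```text
time: 5.85
tcp_pos: [0.5362, 0.1372, 0.2182]
ee_rot: [0.001, 0.985, -0.001, 0.174]
ft_force: [-0.4, 0.1, -1.0]
finger_gap: 0.0356
```

```bash
python3 - <<'E'
from h import *
plan([([.477,.1365,.236],20),([.477,.014,.234],20),([.585,.0148,.234],20)])
E
```

```text
t 5.85 gp [0.5298 0.1373 0.2358] z [ 0.342 -0.002 -0.94 ] y [-0.002 -1.     0.001] gap 0.0356 F [-0.4  0.1 -1. ]
mm [-49.5   0.8 -18.3] deg [ 0.09  0.02 -0.07]
mm [ -0.7 122.5   1.9] deg [0. 0. 0.]
mm [101.5  -0.8  36.9] deg [0. 0. 0.]
```

>>> carry_out:
  motion:
    - {"x": -0.01,"y": 0,"z": -0.0037,"ax": 0,"ay": 0,"az": 0}
    - {"x": -0.02,"y": 0,"z": -0.0073,"ax": 0,"ay": 0,"az": 0}
    - {"x": -0.03,"y": 0,"z": -0.011,"ax": 0,"ay": 0,"az": 0}
    - {"x": -0.039,"y": 0,"z": -0.0143,"ax": 0,"ay": 0,"az": 0}
    - {"x": -0.046,"y": 0,"z": -0.017,"ax": 0,"ay": 0,"az": 0}
    - {"x": -0.0495,"y": 0,"z": -0.0183,"ax": 0,"ay": 0,"az": 0}
    - {"x": -0.0495,"y": 0,"z": -0.0183,"ax": 0,"ay": 0,"az": 0}
    - {"x": -0.0495,"y": 0,"z": -0.0183,"ax": 0,"ay": 0,"az": 0}

```text
time: 6.65
tcp_pos: [0.4837, 0.1373, 0.2187]
ee_rot: [0.001, 0.985, -0.001, 0.174]
ft_force: [0.4, 0.5, -0.2]
finger_gap: 0.0357
```

>>> carry_out:
  motion:
    - {"x": 0,"y": 0.008,"z": 0,"ax": 0,"ay": 0,"az": 0}
    - {"x": 0,"y": 0.025,"z": 0.001,"ax": 0,"ay": 0,"az": 0}
    - {"x": 0,"y": 0.048,"z": 0.001,"ax": 0,"ay": 0,"az": 0}
    - {"x": 0,"y": 0.073,"z": 0.0015,"ax": 0,"ay": 0,"az": 0}
    - {"x": 0,"y": 0.096,"z": 0.002,"ax": 0,"ay": 0,"az": 0}
    - {"x": -0.001,"y": 0.113,"z": 0.002,"ax": 0,"ay": 0,"az": 0}
    - {"x": -0.001,"y": 0.122,"z": 0.002,"ax": 0,"ay": 0,"az": 0}
    - {"x": -0.001,"y": 0.1225,"z": 0.002,"ax": 0,"ay": 0,"az": 0}

```text
time: 7.45
tcp_pos: [0.4833, 0.0134, 0.2164]
ee_rot: [0.001, 0.985, -0.002, 0.174]
ft_force: [0.1, -0.5, -0.7]
finger_gap: 0.0355
```

```bash
python3 - <<'E'
from h import *
plan([([.477,.014,.234],20),([.585,.0148,.234],20),([.585,.0148,.213],20)])
s=snapshot("wrist");save(s,"w4",k=1.4);np.save("w4.npy",s,allow_pickle=True)
b=snapshot("side");np.save("side2.npy",b,allow_pickle=True)
W=cloud(b);ok=np.isfinite(W[...,2])
m=ok&(abs(W[...,1]-.014)<.03)&(abs(W[...,0]-.477)<.03)&(W[...,2]>.05)&(W[...,2]<.26)
v,u=np.nonzero(m);Q=W[m];
h,e=np.histogram(Q[:,2],np.arange(.05,.27,.01))
for i in range(len(h)):
    q=Q[(Q[:,2]>e[i])&(Q[:,2]<=e[i+1])]
    if len(q):print(e[i].round(3),len(q),q.mean(0).round(4),q[:,1].min().round(4),q[:,1].max().round(4))
E
```

```text
t 7.45 gp [0.4769 0.0135 0.234 ] z [ 0.342 -0.002 -0.94 ] y [-0.004 -1.     0.001] gap 0.0355 F [ 0.1 -0.5 -0.7]
mm [ 0.1 -0.6  0.1] deg [ 0.12  0.   -0.21]
mm [101.5  -0.8  36.9] deg [0. 0. 0.]
mm [-7.2  0.  19.7] deg [0. 0. 0.]
0.05 23 [0.4754 0.0162 0.0552] -0.0095 0.0432
0.06 22 [0.4755 0.0153 0.0652] -0.0121 0.0389
0.07 22 [0.4755 0.0135 0.0749] -0.0144 0.0426
0.08 24 [0.4754 0.014  0.085 ] -0.0119 0.044
0.09 20 [0.4752 0.0163 0.0952] -0.012 0.0392
0.1 24 [0.4753 0.0133 0.1051] -0.0126 0.0398
0.11 31 [0.476  0.0192 0.1149] -0.0103 0.0435
0.12 21 [0.4765 0.0204 0.125 ] 0.0021 0.034
0.13 8 [0.4757 0.0179 0.136 ] 0.0098 0.0253
0.14 13 [0.4763 0.0193 0.1446] 0.0082 0.0257
0.15 13 [0.4764 0.019  0.1554] 0.0095 0.024
0.16 11 [0.4764 0.0186 0.1654] 0.011 0.024
0.17 12 [0.477  0.0192 0.1744] 0.0109 0.023
0.18 11 [0.4759 0.0193 0.1848] 0.009 0.0263
0.19 12 [0.4761 0.0198 0.1942] 0.0109 0.0256
0.2 4 [0.4758 0.0205 0.202 ] 0.0172 0.0244
0.21 10 [0.4781 0.0402 0.2164] 0.0373 0.0426
0.22 24 [0.4803 0.0409 0.2239] 0.0389 0.0434
0.23 1 [0.484  0.0418 0.2303] 0.0418 0.0418
```

View pics/w4.png

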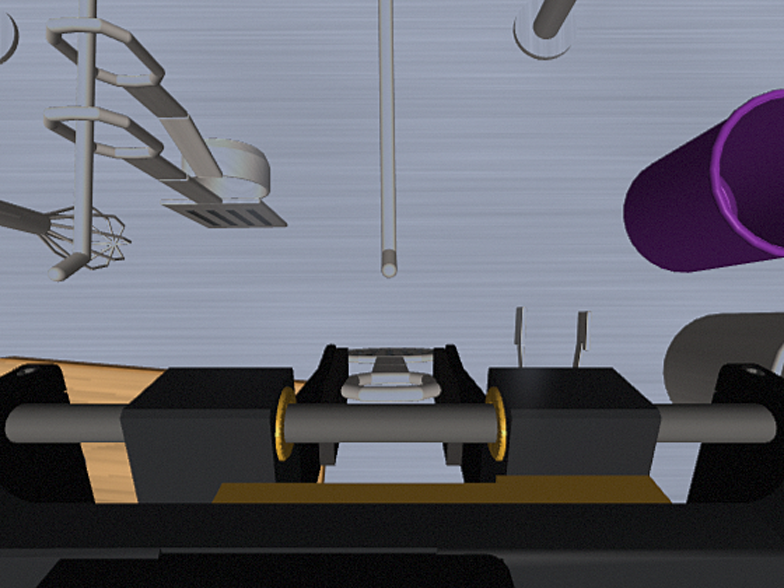

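>>> carry_out:
  motion:
    - {"x": 0.006,"y": -0.001,"z": 0.0022,"ax": 0,"ay": 0,"az": 0}
    - {"x": 0.019,"y": -0.001,"z": 0.0069,"ax": 0,"ay": 0,"az": 0}
    - {"x": 0.033,"y": -0.001,"z": 0.012,"ax": 0,"ay": 0,"az": 0}
    - {"x": 0.048,"y": -0.001,"z": 0.0175,"ax": 0,"ay": 0,"az": 0}
    - {"x": 0.063,"y": -0.001,"z": 0.0229,"ax": 0,"ay": 0,"az": 0}
    - {"x": 0.08,"y": -0.001,"z": 0.0291,"ax": 0,"ay": 0,"az": 0}
    - {"x": 0.095,"y": -0.0015,"z": 0.0346,"ax": 0,"ay": 0,"az": 0}
    - {"x": 0.1015,"y": -0.0015,"z": 0.037,"ax": 0,"ay": 0,"az": 0}

```text
time: 8.35
tcp_pos: [0.5929, 0.0179, 0.2162]
ee_rot: [0.0, 0.985, 0.0, 0.174]
ft_force: [-0.2, -0.2, -0.6]
finger_gap: 0.0356
```

```bash
python3 - <<'E'
from h import *
plan([([.585,.0148,.2132],20)])
E
```

```text
t 8.35 gp [0.5865 0.0179 0.2338] z [ 0.342 -0.    -0.94 ] y [ 0. -1.  0.] gap 0.0356 F [-0.2 -0.2 -0.6]
mm [-8.4  3.1 18.8] deg [ 0.01 -0.01  0.01]
```

>>> carry_out:
  motion:
    - {"x": -0.001,"y": 0.002,"z": 0.002,"ax": 0,"ay": 0,"az": 0}
    - {"x": -0.003,"y": 0.003,"z": 0.006,"ax": 0,"ay": 0,"az": 0}
    - {"x": -0.005,"y": 0.003,"z": 0.011,"ax": 0,"ay": 0,"az": 0}
    - {"x": -0.007,"y": 0.003,"z": 0.016,"ax": 0,"ay": 0,"az": 0}
    - {"x": -0.0085,"y": 0.003,"z": 0.019,"ax": 0,"ay": 0,"az": 0}
    - {"x": -0.0085,"y": 0.003,"z": 0.0192,"ax": 0,"ay": 0,"az": 0}
    - {"x": -0.0085,"y": 0.003,"z": 0.0192,"ax": 0,"ay": 0,"az": 0}
    - {"x": -0.0085,"y": 0.003,"z": 0.0192,"ax": 0,"ay": 0,"az": 0}

```text
time: 9.15
tcp_pos: [0.5915, 0.0149, 0.1955]
ee_rot: [0.0, 0.985, 0.0, 0.174]
ft_force: [-0.0, -0.8, -0.5]
finger_gap: 0.0357
```

>>> carry_out:
  motion:
    - {"x": 0,"y": 0,"z": 0,"ax": 0,"ay": 0,"az": 0}
    - {"x": 0,"y": 0,"z": 0,"ax": 0,"ay": 0,"az": 0}
    - {"x": 0,"y": 0,"z": 0,"ax": 0,"ay": 0,"az": 0}
    - {"x": 0,"y": 0,"z": 0,"ax": 0,"ay": 0,"az": 0}
    - {"x": 0,"y": 0,"z": 0,"ax": 0,"ay": 0,"az": 0}
    - {"x": 0,"y": 0,"z": 0,"ax": 0,"ay": 0,"az": 0}
    - {"x": 0,"y": 0,"z": 0,"ax": 0,"ay": 0,"az": 0}
    - {"x": 0,"y": 0,"z": 0,"ax": 0,"ay": 0,"az": 0}
  gripper: 0.72

```text
time: 9.95
tcp_pos: [0.5915, 0.0149, 0.1955]
ee_rot: [0.0, 0.985, 0.0, 0.174]
ft_force: [0.0, 0.9, 0.1]
finger_gap: 0.0627
```

```bash
python3 - <<'E'
from h import *
s=snapshot("wrist");save(s,"w5",k=1.4);np.save("w5.npy",s,allow_pickle=True)
plan([([.57,.0148,.30],20),([.57,.137,.30],25),([.585,.1375,.2155],25)])
E
```

```text
t 10.0 gp [0.5851 0.0149 0.213 ] z [ 0.342 -0.    -0.94 ] y [ 0. -1.  0.] gap 0.0624 F [-0.3  0.3 -0.6]
mm [ 15.6   0.1 -86.9] deg [ 0.02 -0.02  0.01]
mm [ 1.600e+00 -1.222e+02 -1.000e-01] deg [0. 5. 0.]
mm [-22.1  -0.5  82.9] deg [0. 0. 0.]
```

View pics/w5.png

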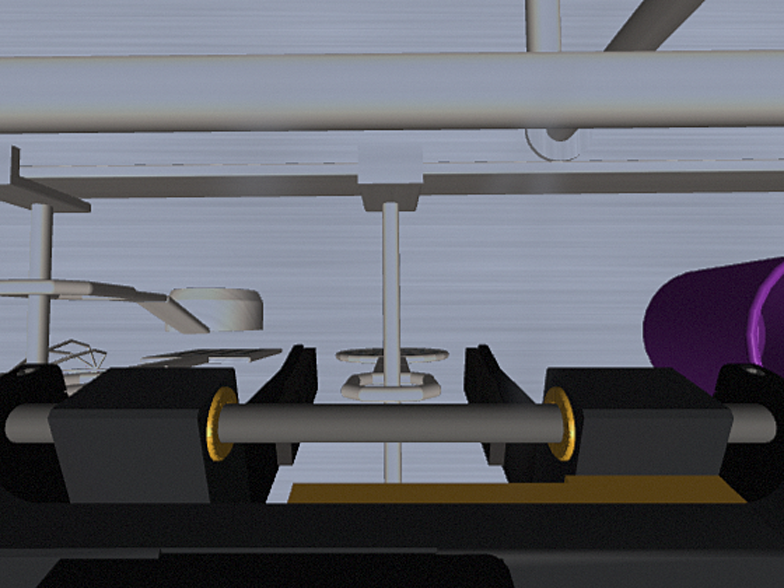

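>>> carry_out:
  motion:
    - {"x": 0.002,"y": 0,"z": -0.012,"ax": 0,"ay": 0,"az": 0}
    - {"x": 0.004,"y": 0,"z": -0.03,"ax": 0,"ay": 0,"az": 0}
    - {"x": 0.008,"y": 0,"z": -0.05,"ax": 0,"ay": 0,"az": 0}
    - {"x": 0.012,"y": 0,"z": -0.07,"ax": 0,"ay": 0,"az": 0}
    - {"x": 0.0155,"y": 0,"z": -0.087,"ax": 0,"ay": 0,"az": 0}
    - {"x": 0.0155,"y": -0.02,"z": -0.087,"ax": 0,"ay": 1,"az": 0}
    - {"x": 0.016,"y": -0.05,"z": -0.087,"ax": 0,"ay": 3,"az": 0}
    - {"x": 0.017,"y": -0.08,"z": -0.087,"ax": 0,"ay": 5,"az": 0}

```text
time: 10.8
tcp_pos: [0.578, 0.0955, 0.2846]
ee_rot: [-0.0, 0.976, -0.001, 0.218]
ft_force: [-0.6, 0.2, -0.0]
finger_gap: 0.063
```

>>> carry_out:
  motion:
    - {"x": 0,"y": -0.02,"z": 0,"ax": 0,"ay": 0,"az": 0}
    - {"x": 0,"y": -0.04,"z": 0,"ax": 0,"ay": 0,"az": 0}
    - {"x": 0,"y": -0.042,"z": 0,"ax": 0,"ay": 0,"az": 0}
    - {"x": 0,"y": -0.042,"z": 0,"ax": 0,"ay": 0,"az": 0}
    - {"x": 0,"y": -0.042,"z": 0,"ax": 0,"ay": 0,"az": 0}
    - {"x": 0,"y": -0.042,"z": 0,"ax": 0,"ay": 0,"az": 0}
    - {"x": 0,"y": -0.042,"z": 0,"ax": 0,"ay": 0,"az": 0}
    - {"x": 0,"y": -0.042,"z": 0,"ax": 0,"ay": 0,"az": 0}

```text
time: 11.6
tcp_pos: [0.5781, 0.1368, 0.2846]
ee_rot: [0.0, 0.976, -0.001, 0.218]
ft_force: [0.2, -0.2, 0.7]
finger_gap: 0.0626
```

```bash
cat > rings.py <<'E'
from h import *
s=snapshot("side");W=cloud(s);ok=np.isfinite(W[...,2])
for y0 in(.0148,.1376):
    m=ok&(abs(W[...,1]-y0)<.03)&(W[...,0]>.5)&(W[...,0]<.64)&(W[...,2]>.185)&(W[...,2]<.208)
    Q=W[m]; h,e=np.histogram(Q[:,0],np.arange(.5,.645,.005));print(y0,{round(float(e[i]),3):(int(h[i]),Q[(Q[:,0]>e[i])&(Q[:,0]<e[i+1]),1].mean().round(3)) for i in np.nonzero(h)[0]})
E
python3 - <<'E'
import rings
from h import *
plan([([.585,.1375,.2155],25)])
E
```

```text
0.0148 {0.58: (19, np.float64(0.014)), 0.585: (16, np.float64(0.015))}
0.1376 {0.58: (24, np.float64(0.138)), 0.585: (15, np.float64(0.14)), 0.615: (10, np.float64(0.144)), 0.62: (30, np.float64(0.139)), 0.625: (1, np.float64(0.126))}
t 11.65 gp [0.5701 0.137  0.3015] z [ 0.426 -0.001 -0.905] y [-0.002 -1.    -0.   ] gap 0.0627 F [ 0.1  1.1 -0.3]
mm [-23.2  -0.5  84.2] deg [ 0.03 -0.2  -0.12]
```

Descend onto the turner and grip.

>>> carry_out:
  motion:
    - {"x": -0.003,"y": 0,"z": 0.012,"ax": 0,"ay": 0,"az": 0}
    - {"x": -0.008,"y": 0,"z": 0.028,"ax": 0,"ay": 0,"az": 0}
    - {"x": -0.013,"y": 0,"z": 0.046,"ax": 0,"ay": 0,"az": 0}
    - {"x": -0.018,"y": 0,"z": 0.063,"ax": 0,"ay": 0,"az": 0}
    - {"x": -0.021,"y": -0.0005,"z": 0.077,"ax": 0,"ay": 0,"az": 0}
    - {"x": -0.023,"y": -0.0005,"z": 0.084,"ax": 0,"ay": 0,"az": 0}
    - {"x": -0.023,"y": -0.0005,"z": 0.084,"ax": 0,"ay": 0,"az": 0}
    - {"x": -0.023,"y": -0.0005,"z": 0.084,"ax": 0,"ay": 0,"az": 0}

```text
time: 12.45
tcp_pos: [0.5934, 0.1377, 0.1993]
ee_rot: [-0.0, 0.976, -0.001, 0.219]
ft_force: [0.3, -0.0, 0.2]
finger_gap: 0.0624
```

>>> carry_out:
  motion:
    - {"x": 0,"y": 0,"z": 0,"ax": 0,"ay": 0,"az": 0}
    - {"x": 0,"y": 0,"z": 0,"ax": 0,"ay": 0,"az": 0}
    - {"x": 0,"y": 0,"z": 0,"ax": 0,"ay": 0,"az": 0}
    - {"x": 0,"y": 0,"z": 0,"ax": 0,"ay": 0,"az": 0}
    - {"x": 0,"y": 0,"z": 0,"ax": 0,"ay": 0,"az": 0}
    - {"x": 0,"y": 0,"z": 0,"ax": 0,"ay": 0,"az": 0}
    - {"x": 0,"y": 0,"z": 0,"ax": 0,"ay": 0,"az": 0}
    - {"x": 0,"y": 0,"z": 0,"ax": 0,"ay": 0,"az": 0}
  gripper: 0.2
  grip_force: 20

```text
time: 13.25
tcp_pos: [0.5936, 0.1379, 0.1996]
ee_rot: [-0.0, 0.976, -0.001, 0.219]
ft_force: [0.3, 0.9, 1.0]
finger_gap: 0.0356
```

```bash
python3 - <<'E'
from h import *
plan([([.585,.1375,.2365],25),([.475,.136,.2365],25),([.475,.014,.234],25),([.548,.0148,.234],25),([.548,.0148,.2132],25)])
E
```

```text
t 13.25 gp [0.5856 0.1379 0.2165] z [ 0.427  0.    -0.904] y [-0.002 -1.    -0.001] gap 0.0356 F [0.3 0.9 1. ]
mm [  7.9   0.4 -18.3] deg [-0.01 -0.28 -0.11]
mm [-99.7   1.5 -46.5] deg [0. 0. 0.]
mm [ -1.1 122.    2.3] deg [0. 0. 0.]
mm [66.2 -0.8 30.9] deg [0. 0. 0.]
mm [-8.8  0.  18.9] deg [0. 0. 0.]
```

>>> carry_out:
  motion:
    - {"x": 0.001,"y": 0,"z": -0.003,"ax": 0,"ay": 0,"az": 0}
    - {"x": 0.003,"y": 0,"z": -0.008,"ax": 0,"ay": 0,"az": 0}
    - {"x": 0.006,"y": 0,"z": -0.014,"ax": 0,"ay": 0,"az": 0}
    - {"x": 0.0085,"y": 0,"z": -0.019,"ax": 0,"ay": 0,"az": 0}
    - {"x": 0.0085,"y": 0,"z": -0.019,"ax": 0,"ay": 0,"az": 0}
    - {"x": 0.0045,"y": 0,"z": -0.0209,"ax": 0,"ay": 0,"az": 0}
    - {"x": -0.0025,"y": 0,"z": -0.0241,"ax": 0,"ay": 0,"az": 0}
    - {"x": -0.0125,"y": 0.0003,"z": -0.0288,"ax": 0,"ay": 0,"az": 0}

```text
time: 14.05
tcp_pos: [0.569, 0.1375, 0.2198]
ee_rot: [-0.0, 0.976, -0.001, 0.218]
ft_force: [0.3, 0.1, -1.6]
finger_gap: 0.0357
```

```bash
python3 - <<'E'
from h import *
plan([([.475,.136,.237],25)])
E
```

```text
t 14.05 gp [0.5611 0.1375 0.2367] z [ 0.426 -0.    -0.905] y [-0.002 -1.    -0.001] gap 0.0357 F [ 0.3  0.1 -1.6]
mm [-77.8   1.7 -37. ] deg [ 0.   -0.22 -0.11]
```

>>> carry_out:
  motion:
    - {"x": -0.01,"y": 0,"z": -0.0047,"ax": 0,"ay": 0,"az": 0}
    - {"x": -0.022,"y": 0.0005,"z": -0.0103,"ax": 0,"ay": 0,"az": 0}
    - {"x": -0.035,"y": 0.0007,"z": -0.0165,"ax": 0,"ay": 0,"az": 0}
    - {"x": -0.048,"y": 0.001,"z": -0.0226,"ax": 0,"ay": 0,"az": 0}
    - {"x": -0.06,"y": 0.0012,"z": -0.0282,"ax": 0,"ay": 0,"az": 0}
    - {"x": -0.07,"y": 0.0015,"z": -0.033,"ax": 0,"ay": 0,"az": 0}
    - {"x": -0.078,"y": 0.0015,"z": -0.037,"ax": 0,"ay": 0,"az": 0}
    - {"x": -0.078,"y": 0.0015,"z": -0.037,"ax": 0,"ay": 0,"az": 0}

```text
time: 14.85
tcp_pos: [0.4815, 0.1361, 0.2184]
ee_rot: [0.0, 0.976, -0.001, 0.217]
ft_force: [-0.9, -0.5, -1.3]
finger_gap: 0.0355
```

>>> carry_out:
  motion:
    - {"x": 0,"y": 0.008,"z": 0,"ax": 0,"ay": 0,"az": 0}
    - {"x": 0,"y": 0.025,"z": 0.001,"ax": 0,"ay": 0,"az": 0}
    - {"x": 0,"y": 0.048,"z": 0.001,"ax": 0,"ay": 0,"az": 0}
    - {"x": 0,"y": 0.073,"z": 0.0015,"ax": 0,"ay": 0,"az": 0}
    - {"x": 0,"y": 0.096,"z": 0.002,"ax": 0,"ay": 0,"az": 0}
    - {"x": -0.001,"y": 0.113,"z": 0.002,"ax": 0,"ay": 0,"az": 0}
    - {"x": -0.001,"y": 0.122,"z": 0.002,"ax": 0,"ay": 0,"az": 0}
    - {"x": -0.001,"y": 0.122,"z": 0.002,"ax": 0,"ay": 0,"az": 0}

```text
time: 15.65
tcp_pos: [0.4981, 0.0143, 0.201]
ee_rot: [0.002, 0.979, -0.003, 0.204]
ft_force: [0.4, -0.6, -0.8]
finger_gap: 0.0359
```

```bash
python3 - <<'E'
from h import *
plan([([.475,.0143,.235],25),([.548,.0146,.235],25)])
b=snapshot("side")
W=cloud(b);ok=np.isfinite(W[...,2])
m=ok&(abs(W[...,1]-.014)<.03)&(abs(W[...,0]-.475)<.03)&(W[...,2]>.05)&(W[...,2]<.26)
Q=W[m];
h,e=np.histogram(Q[:,2],np.arange(.05,.27,.02))
for i in range(len(h)):
    q=Q[(Q[:,2]>e[i])&(Q[:,2]<=e[i+1])]
    if len(q):print(e[i].round(3),len(q),q.mean(0).round(4))
E
```

```text
t 15.65 gp [0.4906 0.0144 0.2182] z [ 0.4   -0.005 -0.916] y [-0.007 -1.     0.003] gap 0.0359 F [ 0.4 -0.6 -0.8]
mm [ -7.1   0.1 -21.7] deg [ 0.29  1.41 -0.28]
mm [66.2 -0.3 30.9] deg [0. 0. 0.]
0.05 49 [0.4839 0.0155 0.0603]
0.07 54 [0.4844 0.0144 0.0805]
0.09 62 [0.4855 0.0154 0.1011]
0.11 28 [0.4861 0.0144 0.1195]
0.13 19 [0.4869 0.0155 0.1391]
0.15 26 [0.488  0.0173 0.1602]
0.17 15 [0.4883 0.0202 0.1781]
0.19 23 [0.4936 0.0398 0.2036]
0.21 3 [0.4992 0.0423 0.2125]
```

```bash
python3 - <<'E'
from h import *
plan([([.484,.0143,.235],21),([.548,.0146,.235],21),([.548,.0148,.2135],21)])
print(observe()["qpos"].round(3))
E
```

```text
t 15.7 gp [0.4908 0.0157 0.2184] z [ 0.4   -0.004 -0.916] y [-0.005 -1.     0.002] gap 0.0355 F [-0.2  0.4 -1.1]
mm [ -0.4   1.4 -18. ] deg [ 0.22 -2.61 -0.2 ]
mm [59.7 -0.3 22.9] deg [0. 0. 0.]
mm [-7.7 -0.2 20.1] deg [0. 0. 0.]
[ 0.277 -0.302 -0.333  2.172 -0.092  0.846 -1.591]
```

>>> carry_out:
  motion:
    - {"x": 0,"y": 0,"z": -0.004,"ax": 0,"ay": -0.6,"az": 0}
    - {"x": 0,"y": 0.001,"z": -0.009,"ax": 0,"ay": -1.3,"az": 0}
    - {"x": 0,"y": 0.001,"z": -0.014,"ax": 0,"ay": -2,"az": 0}
    - {"x": 0,"y": 0.0013,"z": -0.018,"ax": 0.2,"ay": -2.6,"az": -0.2}
    - {"x": 0,"y": 0.0013,"z": -0.018,"ax": 0.2,"ay": -2.6,"az": -0.2}
    - {"x": 0,"y": 0.0013,"z": -0.018,"ax": 0.2,"ay": -2.6,"az": -0.2}
    - {"x": 0,"y": 0.0013,"z": -0.018,"ax": 0.2,"ay": -2.6,"az": -0.2}
    - {"x": 0,"y": 0.0013,"z": -0.018,"ax": 0.2,"ay": -2.6,"az": -0.2}

```text
time: 16.5
tcp_pos: [0.4908, 0.0144, 0.2173]
ee_rot: [0.0, 0.983, -0.0, 0.182]
ft_force: [-0.4, -0.1, -1.3]
finger_gap: 0.0355
```

```bash
python3 - <<'E'
from h import *
plan([([.548,.0146,.235],21),([.548,.0148,.2135],21)])
print(observe()["qpos"].round(3))
s=snapshot("wrist");save(s,"w6",k=1.4)
E
```

```text
t 16.5 gp [0.4841 0.0144 0.2348] z [ 0.358 -0.    -0.934] y [-0. -1.  0.] gap 0.0355 F [-0.4 -0.1 -1.3]
mm [59.8 -0.2 22.7] deg [ 0.02  0.03 -0.  ]
mm [-7.7 -0.2 20.1] deg [0. 0. 0.]
[ 0.275 -0.298 -0.32   2.124 -0.092  0.936 -1.579]
```

View pics/w6.png

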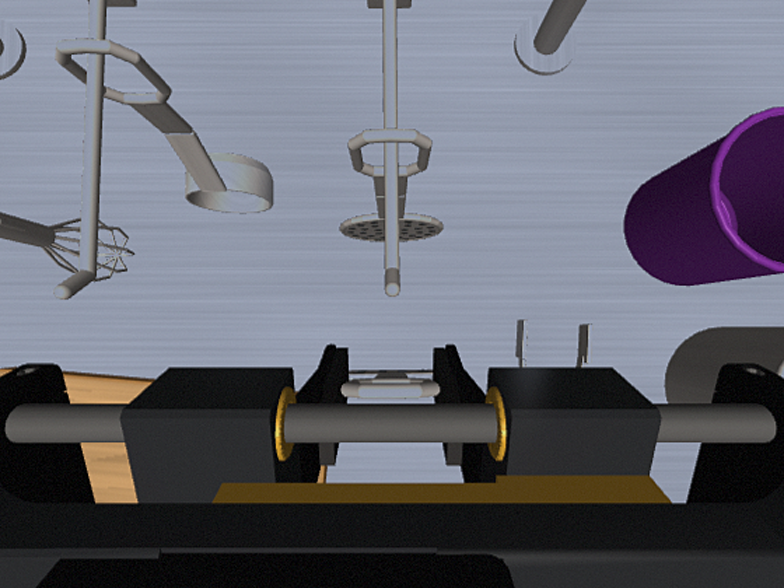

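>>> carry_out:
  motion:
    - {"x": 0.005,"y": 0,"z": 0.0019,"ax": 0,"ay": 0,"az": 0}
    - {"x": 0.014,"y": 0,"z": 0.0053,"ax": 0,"ay": 0,"az": 0}
    - {"x": 0.024,"y": 0,"z": 0.0091,"ax": 0,"ay": 0,"az": 0}
    - {"x": 0.034,"y": 0,"z": 0.0129,"ax": 0,"ay": 0,"az": 0}
    - {"x": 0.044,"y": 0,"z": 0.0167,"ax": 0,"ay": 0,"az": 0}
    - {"x": 0.053,"y": 0,"z": 0.0201,"ax": 0,"ay": 0,"az": 0}
    - {"x": 0.06,"y": 0,"z": 0.0227,"ax": 0,"ay": 0,"az": 0}
    - {"x": 0.06,"y": 0,"z": 0.0227,"ax": 0,"ay": 0,"az": 0}

```text
time: 17.35
tcp_pos: [0.5558, 0.0144, 0.2175]
ee_rot: [-0.0, 0.983, -0.0, 0.182]
ft_force: [-0.2, 0.0, -0.9]
finger_gap: 0.0359
```

```bash
python3 - <<'E'
from h import *
plan([([.548,.0146,.2135],21)])
E
```

```text
t 17.35 gp [0.5491 0.0144 0.235 ] z [ 0.358  0.    -0.934] y [-0. -1. -0.] gap 0.0359 F [-0.2  0.  -0.9]
mm [-8.7 -0.2 19.7] deg [-0.    0.04 -0.01]
```

>>> carry_out:
  motion:
    - {"x": -0.001,"y": 0,"z": 0.002,"ax": 0,"ay": 0,"az": 0}
    - {"x": -0.003,"y": 0,"z": 0.006,"ax": 0,"ay": 0,"az": 0}
    - {"x": -0.005,"y": 0,"z": 0.011,"ax": 0,"ay": 0,"az": 0}
    - {"x": -0.007,"y": 0,"z": 0.016,"ax": 0,"ay": 0,"az": 0}
    - {"x": -0.0085,"y": 0,"z": 0.0197,"ax": 0,"ay": 0,"az": 0}
    - {"x": -0.0085,"y": 0,"z": 0.0197,"ax": 0,"ay": 0,"az": 0}
    - {"x": -0.0085,"y": 0,"z": 0.0197,"ax": 0,"ay": 0,"az": 0}
    - {"x": -0.0085,"y": 0,"z": 0.0197,"ax": 0,"ay": 0,"az": 0}

```text
time: 18.15
tcp_pos: [0.5555, 0.0145, 0.1966]
ee_rot: [-0.0, 0.983, -0.0, 0.183]
ft_force: [1.7, 0.5, 1.0]
finger_gap: 0.0355
```

>>> carry_out:
  motion:
    - {"x": 0,"y": 0,"z": 0,"ax": 0,"ay": 0,"az": 0}
    - {"x": 0,"y": 0,"z": 0,"ax": 0,"ay": 0,"az": 0}
    - {"x": 0,"y": 0,"z": 0,"ax": 0,"ay": 0,"az": 0}
    - {"x": 0,"y": 0,"z": 0,"ax": 0,"ay": 0,"az": 0}
    - {"x": 0,"y": 0,"z": 0,"ax": 0,"ay": 0,"az": 0}
    - {"x": 0,"y": 0,"z": 0,"ax": 0,"ay": 0,"az": 0}
    - {"x": 0,"y": 0,"z": 0,"ax": 0,"ay": 0,"az": 0}
    - {"x": 0,"y": 0,"z": 0,"ax": 0,"ay": 0,"az": 0}
  gripper: 0.72

```text
time: 18.95
tcp_pos: [0.5555, 0.0145, 0.1966]
ee_rot: [-0.0, 0.983, -0.0, 0.183]
ft_force: [0.6, -0.9, -0.5]
finger_gap: 0.0624
```

```bash
python3 - <<'E'
from h import *
plan([([.548,.0146,.31],21),([.58,.138,.31],32)])
import rings
E
```

```text
t 18.95 gp [0.5488 0.0145 0.2141] z [ 0.359  0.    -0.933] y [-0. -1. -0.] gap 0.0624 F [ 0.6 -0.9 -0.5]
mm [ 33.7  -0.1 -89.8] deg [-0.   -0.05 -0.02]
mm [  33.4 -123.4   11.1] deg [ 0. 11.  0.]
0.0148 {0.545: (1, np.float64(0.024)), 0.58: (9, np.float64(0.025)), 0.585: (8, np.float64(0.028))}
0.1376 {0.615: (9, np.float64(0.147)), 0.62: (29, np.float64(0.138)), 0.625: (1, np.float64(0.129))}
```

>>> carry_out:
  motion:
    - {"x": 0.005,"y": 0,"z": -0.012,"ax": 0,"ay": 0,"az": 0}
    - {"x": 0.011,"y": 0,"z": -0.03,"ax": 0,"ay": 0,"az": 0}
    - {"x": 0.019,"y": 0,"z": -0.05,"ax": 0,"ay": 0,"az": 0}
    - {"x": 0.026,"y": 0,"z": -0.07,"ax": 0,"ay": 0,"az": 0}
    - {"x": 0.034,"y": 0,"z": -0.09,"ax": 0,"ay": 0,"az": 0}
    - {"x": 0.034,"y": -0.015,"z": -0.09,"ax": 0,"ay": 2,"az": 0}
    - {"x": 0.04,"y": -0.035,"z": -0.09,"ax": 0,"ay": 4,"az": 0}
    - {"x": 0.047,"y": -0.06,"z": -0.087,"ax": 0,"ay": 7,"az": 0}

```text
time: 19.8
tcp_pos: [0.5692, 0.0744, 0.2971]
ee_rot: [-0.0, 0.97, -0.001, 0.245]
ft_force: [0.4, 0.6, -0.5]
finger_gap: 0.0631
```

```bash
python3 - <<'E'
from h import *
import rings
plan([([.59,.138,.305],32),([.621,.1382,.2175],32)])
E
```

```text
0.0148 {0.54: (1, np.float64(0.019)), 0.545: (30, np.float64(0.015)), 0.55: (2, np.float64(0.009)), 0.58: (19, np.float64(0.018)), 0.585: (16, np.float64(0.011))}
0.1376 {0.615: (13, np.float64(0.142)), 0.62: (28, np.float64(0.139))}
t 19.85 gp [0.5592 0.0805 0.3124] z [ 0.475  0.004 -0.88 ] y [ 0.005 -1.    -0.002] gap 0.0626 F [-0.7  3.4 -0.7]
mm [ 25.  -57.2  21.3] deg [-0.24  3.65  0.21]
mm [-20.1  -0.2  90.6] deg [0. 0. 0.]
```

```bash
python3 - <<'E'
from h import *
plan([([.571,.138,.293],32),([.619,.1382,.2165],32)])
E
```

```text
t 19.85 gp [0.5592 0.0805 0.3124] z [ 0.475  0.004 -0.88 ] y [ 0.005 -1.    -0.002] gap 0.0626 F [-0.7  3.4 -0.7]
mm [  2.5 -57.3  22.9] deg [-0.24  3.65  0.21]
mm [ 0.2 -0.2 90.3] deg [0. 0. 0.]
```

>>> carry_out:
  motion:
    - {"x": 0,"y": -0.015,"z": 0.003,"ax": 0,"ay": 1,"az": 0}
    - {"x": 0.001,"y": -0.03,"z": 0.009,"ax": -0.1,"ay": 2,"az": 0.1}
    - {"x": 0.002,"y": -0.045,"z": 0.016,"ax": -0.2,"ay": 3,"az": 0.2}
    - {"x": 0.0025,"y": -0.056,"z": 0.022,"ax": -0.24,"ay": 3.65,"az": 0.2}
    - {"x": 0.0025,"y": -0.0573,"z": 0.023,"ax": -0.24,"ay": 3.65,"az": 0.2}
    - {"x": 0.0025,"y": -0.0573,"z": 0.023,"ax": -0.24,"ay": 3.65,"az": 0.2}
    - {"x": 0.0025,"y": -0.0573,"z": 0.023,"ax": -0.24,"ay": 3.65,"az": 0.2}
    - {"x": 0.0025,"y": -0.0573,"z": 0.023,"ax": -0.24,"ay": 3.65,"az": 0.2}

```text
time: 20.65
tcp_pos: [0.5812, 0.1371, 0.2776]
ee_rot: [0.0, 0.961, -0.001, 0.276]
ft_force: [0.3, -0.9, 0.3]
finger_gap: 0.0631
```

```bash
python3 - <<'E'
from h import *
plan([([.619,.1382,.2165],32)])
s=snapshot("wrist");W=cloud(s);ok=np.isfinite(W[...,2])
save(s,"w7",k=1.4)
m=ok&(abs(W[...,1]-.138)<.03)&(W[...,0]>.595)&(W[...,0]<.645)&(W[...,2]>.18)&(W[...,2]<.245)
for z in np.arange(.18,.245,.008):
    q=W[m&(W[...,2]>z)&(W[...,2]<z+.008)]
    q=q[abs(q[:,1]-.138)>.006]
    if len(q):print(round(z,3),len(q),q.mean(0).round(4),q[:,1].min().round(4),q[:,1].max().round(4))
E
```

```text
t 20.65 gp [0.5713 0.1371 0.2935] z [ 0.53  -0.001 -0.848] y [-0.001 -1.     0.   ] gap 0.0631 F [ 0.3 -0.9  0.3]
mm [-0.4 -1.2 90.6] deg [ 0.04 -0.03 -0.06]
0.18 9 [0.621  0.1432 0.1842] 0.1313 0.1481
0.188 53 [0.622  0.1425 0.1939] 0.128 0.1512
0.196 64 [0.622  0.1403 0.1988] 0.1221 0.157
0.204 28 [0.6209 0.1386 0.2085] 0.1219 0.1575
0.212 27 [0.6208 0.1393 0.2161] 0.1223 0.1573
0.22 57 [0.6218 0.141  0.2254] 0.1227 0.1579
0.228 145 [0.6222 0.1411 0.2319] 0.1244 0.1551
```

>>> carry_out:
  motion:
    - {"x": 0,"y": -0.001,"z": 0.01,"ax": 0,"ay": 0,"az": 0}
    - {"x": 0,"y": -0.0015,"z": 0.025,"ax": 0,"ay": 0,"az": 0}
    - {"x": 0,"y": -0.002,"z": 0.042,"ax": 0,"ay": 0,"az": 0}
    - {"x": 0,"y": -0.002,"z": 0.059,"ax": 0,"ay": 0,"az": 0}
    - {"x": 0,"y": -0.002,"z": 0.075,"ax": 0,"ay": 0,"az": 0}
    - {"x": 0,"y": -0.002,"z": 0.086,"ax": 0,"ay": 0,"az": 0}
    - {"x": 0,"y": -0.002,"z": 0.091,"ax": 0,"ay": 0,"az": 0}
    - {"x": 0,"y": -0.002,"z": 0.091,"ax": 0,"ay": 0,"az": 0}

```text
time: 21.5
tcp_pos: [0.6293, 0.1391, 0.199]
ee_rot: [0.0, 0.961, -0.001, 0.275]
ft_force: [0.0, -0.3, 0.3]
finger_gap: 0.0624
```

>>> carry_out:
  motion:
    - {"x": 0,"y": 0,"z": 0,"ax": 0,"ay": 0,"az": 0}
    - {"x": 0,"y": 0,"z": 0,"ax": 0,"ay": 0,"az": 0}
    - {"x": 0,"y": 0,"z": 0,"ax": 0,"ay": 0,"az": 0}
    - {"x": 0,"y": 0,"z": 0,"ax": 0,"ay": 0,"az": 0}
    - {"x": 0,"y": 0,"z": 0,"ax": 0,"ay": 0,"az": 0}
    - {"x": 0,"y": 0,"z": 0,"ax": 0,"ay": 0,"az": 0}
    - {"x": 0,"y": 0,"z": 0,"ax": 0,"ay": 0,"az": 0}
    - {"x": 0,"y": 0,"z": 0,"ax": 0,"ay": 0,"az": 0}
  gripper: 0.2
  grip_force: 20

```text
time: 22.3
tcp_pos: [0.6295, 0.1391, 0.1995]
ee_rot: [0.0, 0.961, -0.001, 0.275]
ft_force: [-1.4, -0.5, 2.2]
finger_gap: 0.036
```

```bash
python3 - <<'E'
from h import *
plan([([.619,.1382,.2375],32),([.50,.1367,.2375],32)])
E
```

```text
t 22.3 gp [0.6196 0.1391 0.2154] z [ 0.529 -0.    -0.848] y [-0.001 -1.    -0.   ] gap 0.036 F [-1.4 -0.5  2.2]
mm [ 11.2   0.9 -19.1] deg [ 0.02  0.05 -0.06]
mm [-100.9    1.5  -63.1] deg [0. 0. 0.]
```

>>> carry_out:
  motion:
    - {"x": 0.002,"y": 0,"z": -0.003,"ax": 0,"ay": 0,"az": 0}
    - {"x": 0.005,"y": 0,"z": -0.008,"ax": 0,"ay": 0,"az": 0}
    - {"x": 0.0085,"y": 0,"z": -0.0135,"ax": 0,"ay": 0,"az": 0}
    - {"x": 0.0111,"y": 0.0005,"z": -0.0178,"ax": 0,"ay": 0,"az": 0}
    - {"x": 0.0111,"y": 0.0005,"z": -0.0178,"ax": 0,"ay": 0,"az": 0}
    - {"x": 0.007,"y": 0.0006,"z": -0.0203,"ax": 0,"ay": 0,"az": 0}
    - {"x": 0,"y": 0.0008,"z": -0.0247,"ax": 0,"ay": 0,"az": 0}
    - {"x": -0.009,"y": 0.001,"z": -0.0303,"ax": 0,"ay": 0,"az": 0}

```text
time: 23.1
tcp_pos: [0.6048, 0.1381, 0.2198]
ee_rot: [0.0, 0.962, -0.001, 0.275]
ft_force: [-0.7, -0.1, -0.5]
finger_gap: 0.0354
```

```bash
python3 - <<'E'
from h import *
print(observe()["qpos"].round(3))
plan([([.555,.1377,.2367],32)]);plan([([.555,.1377,.2367],28)]);plan([([.525,.1377,.2367],25)]);plan([([.495,.137,.2367],22)])
E
```

```text
[ 0.264 -0.099 -0.609  2.017  0.205  0.691 -2.054]
t 23.1 gp [0.5949 0.1381 0.2357] z [ 0.528 -0.    -0.849] y [-0.001 -1.    -0.   ] gap 0.0354 F [-0.7 -0.1 -0.5]
mm [-33.3   0.4 -21.9] deg [ 0.02  0.11 -0.06]
t 23.1 gp [0.5949 0.1381 0.2357] z [ 0.528 -0.    -0.849] y [-0.001 -1.    -0.   ] gap 0.0354 F [-0.7 -0.1 -0.5]
mm [-34.6   0.4 -22. ] deg [ 0.02 -3.89 -0.06]
t 23.1 gp [0.5949 0.1381 0.2357] z [ 0.528 -0.    -0.849] y [-0.001 -1.    -0.   ] gap 0.0354 F [-0.7 -0.1 -0.5]
mm [-61.1   0.5 -37.9] deg [ 0.01 -6.89 -0.06]
t 23.1 gp [0.5949 0.1381 0.2357] z [ 0.528 -0.    -0.849] y [-0.001 -1.    -0.   ] gap 0.0354 F [-0.7 -0.1 -0.5]
mm [-87.5   1.2 -53.9] deg [ 0.01 -9.89 -0.06]
```

>>> carry_out:
  motion:
    - {"x": -0.01,"y": 0,"z": -0.0063,"ax": 0,"ay": -1,"az": 0}
    - {"x": -0.022,"y": 0.0003,"z": -0.0139,"ax": 0,"ay": -2.4,"az": 0}
    - {"x": -0.0346,"y": 0.0004,"z": -0.022,"ax": 0,"ay": -3.9,"az": 0}
    - {"x": -0.048,"y": 0.0005,"z": -0.03,"ax": 0,"ay": -5.4,"az": 0}
    - {"x": -0.061,"y": 0.0007,"z": -0.038,"ax": 0,"ay": -6.9,"az": 0}
    - {"x": -0.075,"y": 0.001,"z": -0.0464,"ax": 0,"ay": -8.5,"az": 0}
    - {"x": -0.0875,"y": 0.0012,"z": -0.054,"ax": 0,"ay": -9.9,"az": 0}
    - {"x": -0.0875,"y": 0.0012,"z": -0.054,"ax": 0,"ay": -9.9,"az": 0}

```text
time: 23.9
tcp_pos: [0.5007, 0.1372, 0.2195]
ee_rot: [0.0, 0.982, -0.0, 0.191]
ft_force: [0.5, -0.7, -1.1]
finger_gap: 0.0358
```

```bash
python3 - <<'E'
from h import *
o=observe();print(o["qpos"].round(3))
plan([([.485,.137,.26],15),([.49,.10,.32],12)])
import rings
b=snapshot("side");np.save("b3.npy",b,allow_pickle=True);W=cloud(b);ok=np.isfinite(W[...,2])
m=ok&(abs(W[...,1]-.138)<.045)&(abs(W[...,0]-.48)<.05)&(W[...,2]>.05)&(W[...,2]<.26)
Q=W[m]
for z in np.arange(.05,.26,.02):
    q=Q[(Q[:,2]>z)&(Q[:,2]<=z+.02)]
    if len(q):print(z.round(3),len(q),q.mean(0).round(4),q.min(0)[:2].round(3),q.max(0)[:2].round(3))
E
```

```text
[ 0.218 -0.244 -0.554  2.065  0.     0.922 -1.917]
t 23.9 gp [0.4937 0.1372 0.2369] z [ 0.375 -0.001 -0.927] y [-0. -1.  0.] gap 0.0358 F [ 0.5 -0.7 -1.1]
mm [ -1.7   0.2 -24.8] deg [ 0.03 -7.01 -0.02]
mm [ 19.4  37.  -56.7] deg [ 0. -3.  0.]
0.0148 {0.58: (19, np.float64(0.017)), 0.585: (15, np.float64(0.013))}
0.1376 {}
0.05 6 [0.4621 0.1339 0.0684] [0.451 0.128] [0.469 0.137]
0.07 149 [0.4625 0.1256 0.078 ] [0.45  0.106] [0.479 0.167]
0.09 101 [0.4661 0.1414 0.0996] [0.454 0.105] [0.483 0.169]
0.11 143 [0.4712 0.1514 0.1216] [0.456 0.107] [0.487 0.17 ]
0.13 58 [0.4659 0.1393 0.1382] [0.459 0.128] [0.478 0.154]
0.15 54 [0.4756 0.138  0.1598] [0.467 0.128] [0.483 0.146]
0.17 29 [0.4848 0.1397 0.1776] [0.481 0.127] [0.489 0.147]
0.19 5 [0.4881 0.145  0.1922] [0.486 0.142] [0.489 0.147]
0.21 6 [0.5003 0.1636 0.2206] [0.49  0.162] [0.51  0.165]
```

```bash
python3 - <<'E'
from h import *
plan([([.488,.135,.335],12),([.49,-.05,.335],12),([.51,-.20,.335],12)])
E
```

```text
t 24.0 gp [0.4949 0.1371 0.237 ] z [ 0.376 -0.    -0.927] y [-0.001 -1.    -0.   ] gap 0.0351 F [-0.8 -0.4 -1.1]
mm [ 27.2   2.1 -93.7] deg [ 1.000e-02 -1.008e+01 -4.000e-02]
mm [  2.  185.    0.4] deg [0. 0. 0.]
mm [ 19.6 150.    4.2] deg [0. 0. 0.]
```

>>> carry_out:
  motion:
    - {"x": 0.001,"y": 0,"z": -0.007,"ax": 0,"ay": -0.5,"az": 0}
    - {"x": 0.004,"y": 0,"z": -0.02,"ax": 0,"ay": -1.5,"az": 0}
    - {"x": 0.009,"y": 0.001,"z": -0.036,"ax": 0,"ay": -3,"az": 0}
    - {"x": 0.014,"y": 0.001,"z": -0.052,"ax": 0,"ay": -5,"az": 0}
    - {"x": 0.02,"y": 0.002,"z": -0.068,"ax": 0,"ay": -7,"az": 0}
    - {"x": 0.024,"y": 0.002,"z": -0.082,"ax": 0,"ay": -8.8,"az": 0}
    - {"x": 0.027,"y": 0.002,"z": -0.091,"ax": 0,"ay": -10,"az": 0}
    - {"x": 0.0272,"y": 0.002,"z": -0.0937,"ax": 0,"ay": -10,"az": 0}
  gripper: 0.2
  grip_force: 30

```text
time: 24.8
tcp_pos: [0.4934, 0.1351, 0.3183]
ee_rot: [-0.001, 0.994, -0.001, 0.106]
ft_force: [-0.4, -1.2, -1.6]
finger_gap: 0.0354
```

>>> carry_out:
  motion:
    - {"x": 0.0,"y": 0.008,"z": 0,"ax": 0,"ay": 0,"az": 0}
    - {"x": 0.0,"y": 0.025,"z": 0,"ax": 0,"ay": 0,"az": 0}
    - {"x": 0.001,"y": 0.05,"z": 0,"ax": 0,"ay": 0,"az": 0}
    - {"x": 0.001,"y": 0.08,"z": 0,"ax": 0,"ay": 0,"az": 0}
    - {"x": 0.002,"y": 0.11,"z": 0,"ax": 0,"ay": 0,"az": 0}
    - {"x": 0.002,"y": 0.14,"z": 0,"ax": 0,"ay": 0,"az": 0}
    - {"x": 0.002,"y": 0.165,"z": 0,"ax": 0,"ay": 0,"az": 0}
    - {"x": 0.002,"y": 0.185,"z": 0,"ax": 0,"ay": 0,"az": 0}

```text
time: 25.6
tcp_pos: [0.4943, -0.0526, 0.3177]
ee_rot: [-0.0, 0.994, -0.002, 0.106]
ft_force: [-0.3, -0.4, -0.7]
finger_gap: 0.0355
```

```bash
python3 - <<'E'
from h import *
plan([([.50,-.17,.335],12)])
s=snapshot("wrist");np.save("w8.npy",s,allow_pickle=True);save(s,"w8",k=1.4)
print(proj(s,[.453,-.291,.12]))
b=snapshot("side");np.save("b4.npy",b,allow_pickle=True);W=cloud(b);ok=np.isfinite(W[...,2])
y0=observe()["tcp_pos"][1]
m=ok&(abs(W[...,1]-y0)<.045)&(abs(W[...,0]-.46)<.07)&(W[...,2]>.1)&(W[...,2]<.34)
Q=W[m]
for z in np.arange(.12,.34,.015):
    q=Q[(Q[:,2]>z)&(Q[:,2]<=z+.015)]
    if len(q):print(z.round(3),len(q),q.mean(0).round(4),q.min(0)[:2].round(3),q.max(0)[:2].round(3))
E
```

```text
t 25.6 gp [ 0.4904 -0.0526  0.3359] z [ 0.211  0.    -0.978] y [-0.003 -1.    -0.001] gap 0.0355 F [-0.3 -0.4 -0.7]
mm [  9.6 117.4   2.9] deg [-0.   -0.16 -0.2 ]
[[468.57315508 254.34693945]]
0.165 27 [ 0.4329 -0.064   0.1777] [ 0.419 -0.075] [ 0.445 -0.049]
0.18 111 [ 0.4338 -0.0666  0.1869] [ 0.418 -0.088] [ 0.452 -0.028]
0.195 98 [ 0.4388 -0.0577  0.2021] [ 0.425 -0.091] [ 0.458 -0.023]
0.21 92 [ 0.4439 -0.0437  0.2178] [ 0.43  -0.089] [ 0.462 -0.021]
0.225 81 [ 0.4472 -0.0467  0.2314] [ 0.435 -0.078] [ 0.463 -0.028]
0.24 39 [ 0.4454 -0.0547  0.2479] [ 0.436 -0.068] [ 0.454 -0.043]
0.255 35 [ 0.4581 -0.0544  0.2626] [ 0.451 -0.067] [ 0.466 -0.045]
0.27 37 [ 0.4694 -0.0545  0.2771] [ 0.463 -0.065] [ 0.475 -0.043]
0.285 26 [ 0.477  -0.0539  0.2935] [ 0.473 -0.066] [ 0.48  -0.046]
0.3 29 [ 0.4827 -0.0553  0.308 ] [ 0.479 -0.067] [ 0.488 -0.045]
0.315 45 [ 0.4902 -0.0334  0.3235] [ 0.48  -0.084] [ 0.502 -0.026]
0.33 30 [ 0.4891 -0.032   0.3345] [ 0.478 -0.082] [ 0.501 -0.026]
```

>>> carry_out:
  motion:
    - {"x": 0.001,"y": 0.008,"z": 0,"ax": 0,"ay": 0,"az": 0}
    - {"x": 0.003,"y": 0.022,"z": 0.001,"ax": 0,"ay": 0,"az": 0}
    - {"x": 0.005,"y": 0.042,"z": 0.001,"ax": 0,"ay": 0,"az": 0}
    - {"x": 0.007,"y": 0.063,"z": 0.002,"ax": 0,"ay": 0,"az": 0}
    - {"x": 0.008,"y": 0.084,"z": 0.0025,"ax": 0,"ay": 0,"az": 0}
    - {"x": 0.009,"y": 0.103,"z": 0.003,"ax": 0,"ay": 0,"az": 0}
    - {"x": 0.0096,"y": 0.115,"z": 0.003,"ax": 0,"ay": 0,"az": 0}
    - {"x": 0.0096,"y": 0.1175,"z": 0.003,"ax": 0,"ay": 0,"az": 0}

```text
time: 26.5
tcp_pos: [0.5032, -0.1735, 0.3162]
ee_rot: [0.0, 0.994, -0.005, 0.105]
ft_force: [-0.6, -0.8, -1.6]
finger_gap: 0.0355
```

```bash
python3 - <<'E'
from h import *
s=snapshot("wrist");np.save("w9.npy",s,allow_pickle=True)
W=cloud(s);ok=np.isfinite(W[...,2])
def fit(W,lo,hi):
    d=np.hypot(W[...,0]-.4527,W[...,1]+.2907)
    P=W[np.isfinite(d)&(d>.045)&(d<.063)&(W[...,2]>lo)&(W[...,2]<hi)][:,:2]
    M=np.c_[2*P,np.ones(len(P))];c=np.linalg.lstsq(M,(P**2).sum(1),rcond=None)[0]
    a=np.degrees(np.arctan2(P[:,1]-c[1],P[:,0]-c[0]))
    print(lo,c[:2].round(4),np.sqrt(c[2]+c[:2]@c[:2]).round(4),len(P),np.histogram(a,8,(-180,180))[0])
fit(W,.117,.126);fit(W,.112,.13)
for n in("scene.npy","b4.npy","side.npy"): fit(cloud(np.load(n,allow_pickle=True).item()),.116,.128)
plan([([.519,-.2907,.335],12)])
E
```

```text
0.117 [ 0.4544 -0.2899] 0.0541 691 [  0  11 185 171 169 153   2   0]
0.112 [ 0.4547 -0.2897] 0.0538 740 [  0  18 223 176 168 153   2   0]
0.116 [ 0.4537 -0.2927] 0.0547 492 [53 68 66 59 56 66 63 61]
0.116 [ 0.4518 -0.2887] 0.0548 162 [15 23 24 19 16 23 22 20]
0.116 [ 0.4517 -0.2886] 0.0549 166 [19 22 24 17 16 19 29 20]
t 26.55 gp [ 0.4994 -0.1726  0.3346] z [ 0.21  -0.001 -0.978] y [-0.009 -1.    -0.001] gap 0.0358 F [-0.2  0.1 -1.1]
mm [ 20.3 117.9   3.8] deg [ 0.06 -0.11 -0.49]
```

>>> carry_out:
  motion:
    - {"x": 0.002,"y": 0.01,"z": 0,"ax": 0,"ay": 0,"az": 0}
    - {"x": 0.006,"y": 0.03,"z": 0.001,"ax": 0,"ay": 0,"az": 0}
    - {"x": 0.01,"y": 0.055,"z": 0.002,"ax": 0,"ay": 0,"az": -0.2}
    - {"x": 0.014,"y": 0.08,"z": 0.003,"ax": 0,"ay": 0,"az": -0.5}
    - {"x": 0.018,"y": 0.102,"z": 0.004,"ax": 0,"ay": 0,"az": -0.5}
    - {"x": 0.02,"y": 0.116,"z": 0.004,"ax": 0,"ay": 0,"az": -0.5}
    - {"x": 0.0203,"y": 0.118,"z": 0.004,"ax": 0,"ay": 0,"az": -0.5}
    - {"x": 0.0203,"y": 0.118,"z": 0.004,"ax": 0,"ay": 0,"az": -0.5}

```text
time: 27.35
tcp_pos: [0.5232, -0.2901, 0.3165]
ee_rot: [0.0, 0.994, 0.0, 0.105]
ft_force: [0.3, -0.5, -0.9]
finger_gap: 0.0353
```

```bash
python3 - <<'E'
from h import *
plan([([.519,-.2907,.335],12),([.519,-.2905,.235],12),([.519,-.2905,.174],12)])
im=[]
for n,bx in(("scene",(200,190,320,370)),("side",(250,90,400,230))):
    s=snapshot(n);np.save(n+"5.npy",s,allow_pickle=True)
    im.append(cv2.resize(s["color"][bx[1]:bx[3],bx[0]:bx[2],::-1],(400,int(400*(bx[3]-bx[1])/(bx[2]-bx[0])))) [:580])
h=max(i.shape[0] for i in im);im=[cv2.copyMakeBorder(i,0,h-i.shape[0],0,0,0) for i in im]
cv2.imwrite("pics/p1.png",np.hstack(im))
W=cloud(np.load("side5.npy",allow_pickle=True).item());ok=np.isfinite(W[...,2])
m=ok&(abs(W[...,1]+.29)<.045)&(abs(W[...,0]-.49)<.07)&(W[...,2]>.14)&(W[...,2]<.34)
Q=W[m]
for z in np.arange(.14,.34,.015):
    q=Q[(Q[:,2]>z)&(Q[:,2]<=z+.015)]
    if len(q):print(z.round(3),len(q),q.mean(0).round(4),q.min(0)[:2].round(3),q.max(0)[:2].round(3))
E
```

```text
t 27.35 gp [ 0.5192 -0.29    0.3347] z [ 0.21  -0.    -0.978] y [ 0.001 -1.     0.   ] gap 0.0353 F [ 0.3 -0.5 -0.9]
mm [-0.2  0.6 -0.3] deg [ 0.01 -0.1   0.04]
mm [-20.8  -0.2  97.8] deg [0. 0. 0.]
mm [-12.7   0.   59.7] deg [0. 0. 0.]
0.17 47 [ 0.4602 -0.2972  0.1799] [ 0.448 -0.316] [ 0.48  -0.269]
0.185 85 [ 0.4648 -0.2953  0.192 ] [ 0.45  -0.322] [ 0.48  -0.256]
0.2 76 [ 0.4699 -0.2848  0.2071] [ 0.454 -0.323] [ 0.487 -0.254]
0.215 71 [ 0.475  -0.2759  0.2223] [ 0.459 -0.321] [ 0.491 -0.254]
0.23 42 [ 0.4746 -0.2843  0.2351] [ 0.466 -0.304] [ 0.488 -0.268]
0.245 29 [ 0.4797 -0.2871  0.2531] [ 0.472 -0.298] [ 0.489 -0.278]
0.26 23 [ 0.4922 -0.2876  0.2674] [ 0.486 -0.299] [ 0.498 -0.278]
0.275 22 [ 0.5018 -0.2871  0.2819] [ 0.496 -0.299] [ 0.506 -0.274]
0.29 19 [ 0.5079 -0.2861  0.2972] [ 0.505 -0.296] [ 0.512 -0.276]
0.305 36 [ 0.5147 -0.286   0.3138] [ 0.509 -0.313] [ 0.532 -0.261]
0.32 46 [ 0.5187 -0.2684  0.3269] [ 0.508 -0.312] [ 0.53  -0.257]
0.335 13 [ 0.517  -0.2628  0.3377] [ 0.507 -0.266] [ 0.527 -0.26 ]
```

View pics/p1.png

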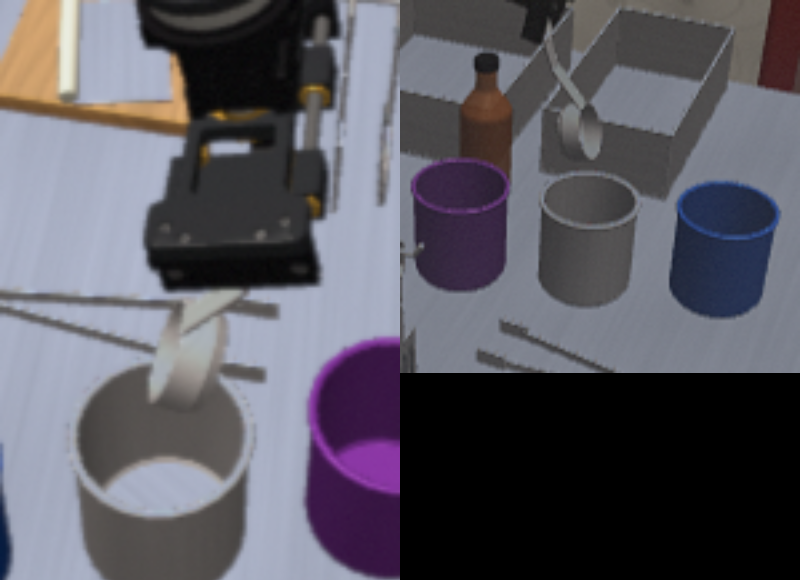

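>>> carry_out:
  motion:
    - {"x": -0.0015,"y": 0,"z": 0.007,"ax": 0,"ay": 0,"az": 0}
    - {"x": -0.0045,"y": 0.0005,"z": 0.021,"ax": 0,"ay": 0,"az": 0}
    - {"x": -0.008,"y": 0.0005,"z": 0.037,"ax": 0,"ay": 0,"az": 0}
    - {"x": -0.0115,"y": 0.0005,"z": 0.054,"ax": 0,"ay": 0,"az": 0}
    - {"x": -0.015,"y": 0.0005,"z": 0.07,"ax": 0,"ay": 0,"az": 0}
    - {"x": -0.018,"y": 0.0005,"z": 0.084,"ax": 0,"ay": 0,"az": 0}
    - {"x": -0.02,"y": 0.0005,"z": 0.094,"ax": 0,"ay": 0,"az": 0}
    - {"x": -0.021,"y": 0.0005,"z": 0.098,"ax": 0,"ay": 0,"az": 0}

```text
time: 28.25
tcp_pos: [0.5228, -0.2892, 0.2147]
ee_rot: [-0.0, 0.995, 0.001, 0.105]
ft_force: [-0.4, 0.4, -1.2]
finger_gap: 0.0354
```

```bash
python3 - <<'E'
from h import *
plan([([.519,-.2905,.18],12),([.519,-.2905,.171],12)])
E
```

```text
t 28.25 gp [ 0.5189 -0.2892  0.233 ] z [ 0.208  0.001 -0.978] y [ 0.002 -1.    -0.001] gap 0.0354 F [-0.4  0.4 -1.2]
mm [-10.9   1.4  51.9] deg [-0.06 -0.02  0.12]
mm [-1.9  0.   8.8] deg [0. 0. 0.]
```

>>> carry_out:
  motion:
    - {"x": -0.001,"y": 0.001,"z": 0.005,"ax": 0,"ay": 0,"az": 0}
    - {"x": -0.003,"y": 0.0014,"z": 0.014,"ax": 0,"ay": 0,"az": 0}
    - {"x": -0.005,"y": 0.0014,"z": 0.024,"ax": 0,"ay": 0,"az": 0}
    - {"x": -0.007,"y": 0.0014,"z": 0.034,"ax": 0,"ay": 0,"az": 0}
    - {"x": -0.009,"y": 0.0014,"z": 0.043,"ax": 0,"ay": 0,"az": 0}
    - {"x": -0.0105,"y": 0.0014,"z": 0.05,"ax": 0,"ay": 0,"az": 0}
    - {"x": -0.011,"y": 0.0014,"z": 0.052,"ax": 0,"ay": 0,"az": 0}
    - {"x": -0.011,"y": 0.0014,"z": 0.052,"ax": 0,"ay": 0,"az": 0}

```text
time: 29.05
tcp_pos: [0.5227, -0.2904, 0.1612]
ee_rot: [-0.001, 0.995, 0.001, 0.104]
ft_force: [0.1, -0.4, -0.7]
finger_gap: 0.0355
```

>>> carry_out:
  motion:
    - {"x": -0.0003,"y": 0,"z": 0.001,"ax": 0,"ay": 0,"az": 0}
    - {"x": -0.0005,"y": 0,"z": 0.002,"ax": 0,"ay": 0,"az": 0}
    - {"x": -0.0007,"y": 0,"z": 0.003,"ax": 0,"ay": 0,"az": 0}
    - {"x": -0.0009,"y": 0,"z": 0.004,"ax": 0,"ay": 0,"az": 0}
    - {"x": -0.0011,"y": 0,"z": 0.005,"ax": 0,"ay": 0,"az": 0}
    - {"x": -0.0011,"y": 0,"z": 0.005,"ax": 0,"ay": 0,"az": 0}
    - {"x": -0.0011,"y": 0,"z": 0.005,"ax": 0,"ay": 0,"az": 0}
    - {"x": -0.0011,"y": 0,"z": 0.005,"ax": 0,"ay": 0,"az": 0}

```text
time: 29.85
tcp_pos: [0.5225, -0.2906, 0.156]
ee_rot: [-0.001, 0.995, 0.001, 0.104]
ft_force: [-0.8, 0.2, 0.3]
finger_gap: 0.0354
```

```bash
python3 - <<'E'
from h import *
plan([([.519,-.2905,.171],12)])
im=[]
for n,bx in(("scene",(200,230,300,370)),("side",(280,110,360,210))):
    s=snapshot(n);np.save(n+"6.npy",s,allow_pickle=True)
    im.append(cv2.resize(s["color"][bx[1]:bx[3],bx[0]:bx[2],::-1],None,fx=4,fy=4,interpolation=2))
h=max(i.shape[0] for i in im);im=[cv2.copyMakeBorder(i,0,h-i.shape[0],0,0,0) for i in im]
cv2.imwrite("pics/p2.png",np.hstack(im))
W=cloud(np.load("side6.npy",allow_pickle=True).item())
m=np.isfinite(W[...,2])&(abs(W[...,1]+.2886)<.016)&(abs(W[...,0]-.49)<.05)&(W[...,2]>.128)&(W[...,2]<.2)
print([(z.round(3),W[m&(abs(W[...,2]-z)<.004)][:,:2].mean(0).round(4)) for z in (.13,.138,.146)])
E
```

```text
t 29.85 gp [ 0.5186 -0.2906  0.1743] z [ 0.207  0.001 -0.978] y [ 0.002 -1.    -0.001] gap 0.0354 F [-0.8  0.2  0.3]
mm [-0.3 -0.1  3.3] deg [-0.08  0.03  0.11]Traceback (most recent call last):
  File "<stdin>", line 11, in <module>
AttributeError: 'float' object has no attribute 'round'
```

>>> carry_out:
  motion:
    - {"x": -0.0002,"y": 0,"z": 0.0005,"ax": 0,"ay": 0,"az": 0}
    - {"x": -0.0003,"y": 0,"z": 0.001,"ax": 0,"ay": 0,"az": 0}
    - {"x": -0.0004,"y": 0,"z": 0.0015,"ax": 0,"ay": 0,"az": 0}
    - {"x": -0.0004,"y": 0,"z": 0.002,"ax": 0,"ay": 0,"az": 0}
    - {"x": -0.0004,"y": 0,"z": 0.002,"ax": 0,"ay": 0,"az": 0}
    - {"x": -0.0004,"y": 0,"z": 0.002,"ax": 0,"ay": 0,"az": 0}
    - {"x": -0.0004,"y": 0,"z": 0.002,"ax": 0,"ay": 0,"az": 0}
    - {"x": -0.0004,"y": 0,"z": 0.002,"ax": 0,"ay": 0,"az": 0}

```text
time: 30.75
tcp_pos: [0.5225, -0.2906, 0.154]
ee_rot: [-0.001, 0.995, 0.001, 0.104]
ft_force: [-3.8, -0.2, 2.2]
finger_gap: 0.0351
```

```bash
python3 - <<'E'
from h import *
f=[]
for _ in range(4):
    s=snapshot("side");f.append(observe()["ft_force"])
print(np.mean(f,0),np.array(f).round(1).tolist())
plan([])
a=snapshot("scene")
A=cv2.resize(a["color"][230:370,200:300,::-1],None,fx=4,fy=4,interpolation=2);B=cv2.resize(s["color"][110:210,280:360,::-1],None,fx=4,fy=4,interpolation=2)
cv2.imwrite("pics/p3.png",np.hstack([A,cv2.copyMakeBorder(B,0,160,0,0,0)]))
E
```

```text
[-2.21924836 -0.17041984  1.83374826] [[-2.4, -0.0, 2.0], [-2.4, 0.6, 2.2], [-1.5, -1.0, 1.4], [-2.5, -0.2, 1.7]]
t 30.95 gp [ 0.5186 -0.2907  0.1723] z [ 0.207  0.001 -0.978] y [ 0.002 -1.    -0.001] gap 0.0351 F [-2.5 -0.2  1.7]
```

View pics/p3.png

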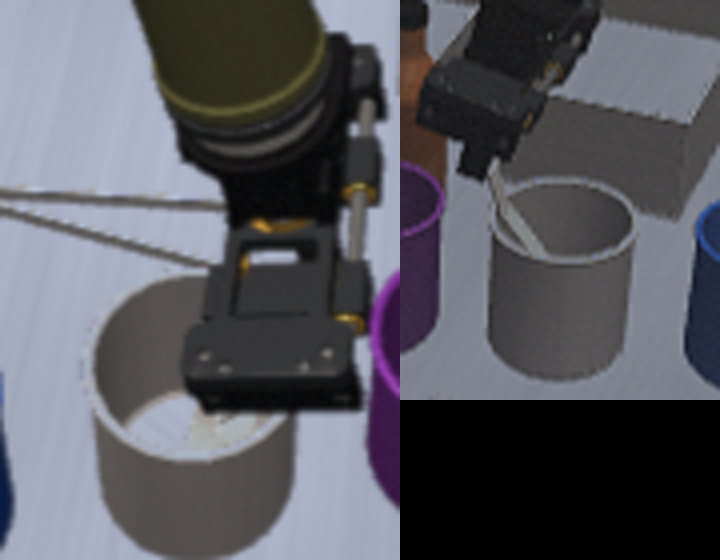

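>>> carry_out:
  motion:
    - {"x": 0,"y": 0,"z": 0,"ax": 0,"ay": 0,"az": 0}
    - {"x": 0,"y": 0,"z": 0,"ax": 0,"ay": 0,"az": 0}
    - {"x": 0,"y": 0,"z": 0,"ax": 0,"ay": 0,"az": 0}
    - {"x": 0,"y": 0,"z": 0,"ax": 0,"ay": 0,"az": 0}
    - {"x": 0,"y": 0,"z": 0,"ax": 0,"ay": 0,"az": 0}
    - {"x": 0,"y": 0,"z": 0,"ax": 0,"ay": 0,"az": 0}
    - {"x": 0,"y": 0,"z": 0,"ax": 0,"ay": 0,"az": 0}
    - {"x": 0,"y": 0,"z": 0,"ax": 0,"ay": 0,"az": 0}
  gripper: 0.85

```text
time: 31.8
tcp_pos: [0.5226, -0.2906, 0.154]
ee_rot: [-0.001, 0.995, 0.001, 0.104]
ft_force: [-1.1, -0.0, 0.2]
finger_gap: 0.0739
```

>>> carry_out:
  motion:
    - {"x": 0,"y": 0,"z": -0.006,"ax": 0,"ay": 0,"az": 0}
    - {"x": 0,"y": 0,"z": -0.02,"ax": 0,"ay": 0,"az": 0}
    - {"x": 0,"y": 0,"z": -0.035,"ax": 0,"ay": 0,"az": 0}
    - {"x": 0,"y": 0,"z": -0.055,"ax": 0,"ay": 0,"az": 0}
    - {"x": 0,"y": 0,"z": -0.08,"ax": 0,"ay": 0,"az": 0}
    - {"x": 0,"y": 0,"z": -0.105,"ax": 0,"ay": 0,"az": 0}
    - {"x": 0,"y": 0,"z": -0.13,"ax": 0,"ay": 0,"az": 0}
    - {"x": 0,"y": 0,"z": -0.14,"ax": 0,"ay": 0,"az": 0}

```text
time: 32.6
tcp_pos: [0.4941, -0.2918, 0.2958]
ee_rot: [0.001, 0.994, 0.001, 0.107]
ft_force: [-0.3, -0.6, 1.0]
finger_gap: 0.0741
```

```bash
python3 - <<'E'
from h import *
import rings
plan([])
im=[]
for n,bx in(("scene",(200,230,300,370)),("side",(180,110,360,250))):
    s=snapshot(n)
    im.append(cv2.resize(s["color"][bx[1]:bx[3],bx[0]:bx[2],::-1],None,fx=2.85,fy=4 if n=="x" else 2.85,interpolation=2))
    W=cloud(s)
    m=np.isfinite(W[...,2])&(abs(W[...,1]+.29)<.06)&(abs(W[...,0]-.5)<.09)
    for z in (.13,.14,.15,.16,.17,.18,.19):
        q=W[m&(abs(W[...,2]-z)<.005)]
        if len(q):print(n,z,len(q),q[:,:2].mean(0).round(3),q.min(0).round(3)[:2],q.max(0).round(3)[:2])
    d=np.hypot(W[...,0]-.4527,W[...,1]+.2907)
    P=W[np.isfinite(d)&(d>.045)&(d<.063)&(W[...,2]>.116)&(W[...,2]<.128)][:,:2]
    M=np.c_[2*P,np.ones(len(P))];c=np.linalg.lstsq(M,(P**2).sum(1),rcond=None)[0];print("pot",c[:2].round(4))
cv2.imwrite("pics/p4.png",np.hstack(im))
E
```

```text
0.0148 {0.545: (27, np.float64(0.017)), 0.55: (6, np.float64(0.003)), 0.58: (20, np.float64(0.017)), 0.585: (15, np.float64(0.011))}
0.1376 {}
t 32.65 gp [ 0.4903 -0.2919  0.3143] z [ 0.213 -0.003 -0.977] y [ 0.001 -1.     0.003] gap 0.0739 F [ 0.3 -1.   0.7]
scene 0.13 17 [ 0.503 -0.298] [ 0.479 -0.344] [ 0.508 -0.283]
scene 0.14 24 [ 0.509 -0.291] [ 0.505 -0.303] [ 0.513 -0.282]
scene 0.15 24 [ 0.512 -0.29 ] [ 0.508 -0.31 ] [ 0.516 -0.274]
scene 0.16 17 [ 0.516 -0.294] [ 0.514 -0.311] [ 0.52  -0.275]
scene 0.17 17 [ 0.52  -0.299] [ 0.516 -0.311] [ 0.524 -0.277]
scene 0.18 34 [ 0.523 -0.294] [ 0.52  -0.308] [ 0.526 -0.276]
pot [ 0.4533 -0.2927]
side 0.13 9 [ 0.503 -0.287] [ 0.501 -0.299] [ 0.508 -0.281]
side 0.14 15 [ 0.508 -0.291] [ 0.505 -0.304] [ 0.512 -0.277]
side 0.15 13 [ 0.512 -0.291] [ 0.509 -0.31 ] [ 0.515 -0.273]
side 0.16 10 [ 0.515 -0.286] [ 0.512 -0.306] [ 0.518 -0.269]
side 0.17 12 [ 0.52  -0.288] [ 0.517 -0.308] [ 0.524 -0.273]
side 0.18 11 [ 0.522 -0.288] [ 0.519 -0.3  ] [ 0.525 -0.275]
pot [ 0.4512 -0.2884]
```

View pics/p4.png

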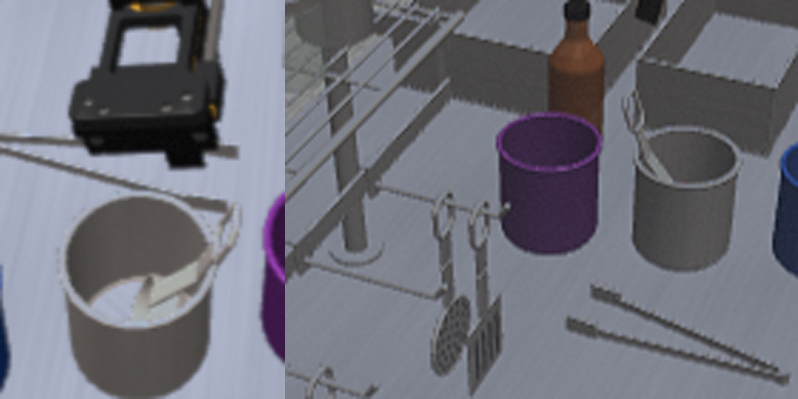

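```bash
python3 - <<'E'
from h import *
o=observe();print(o["time"],abs(o["joint_velocities"]).max());print(sign_off())
E
```

```text
32.75 0.034004482092092864
the job is handed in; nothing more can be done
None
```

The job is handed in at 32.75 s on the robot's clock. The skimmer and turner hang on the spare hook, and the ladle stands cup down in the steel pot. `sign_off` gave no verdict.

**What I did:** I moved the skimmer, then the turner, to the spare hook and let each go. I then took the ladle off with the gripper leaned back, and lowered it tilted about 20° until it lightly touched the pot floor and rim. I released it and backed off.

**Last checks:**
- **Skimmer and turner:** both eyes are on the spare prong, about 72 and 109 mm from its root, in line with it to within a few mm.
- **Ladle:** it leans on the pot's far rim with its handle out. Its eye is about 165 mm up, and its cup was about 19 mm off the pot's axis going in. I did not re-measure the cup at rest.
- **Pot:** it moved less than 1 mm between the before and after readings of each camera. The two cameras disagree by 2–4 mm on where it stands, before and after alike.
- **Other things:** I saw no sign that the whisk or anything on the table was touched, but I did not re-measure them.

**One thing that went off plan:** while carrying the turner across, the arm hit a joint's lower limit. The tool drifted about 15 mm forward and 17 mm low. I corrected this with a smaller lean before hanging the turner, and nothing was dropped or touched.

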